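# Scoop new potatoes into the rice cooker and start it

## Task

The scoop is parked with its handle inside the little spice shelf: draw it out by the pan, which is all you can reach, set it down on the open counter and let go, then lift it by the handle and use it to scoop at least three of the five potatoes out of the baking tin into the open rice cooker, never touching a potato with the gripper or arm; any not in the cooker stay in the tin. Then lay the scoop back on the counter, standing flat on its pan, and after that push the cooker's front key fully down for a moment and let it spring back up. Do not shift or tip the mill, mug, jar, bowl, can or onion.

Things in the scene. Friction and masses are not known exactly. Their poses are not given: they have to be found in the camera images.
- scoop: metal scoop, 0.14 kg, handle inside the rack at the start, only the pan out. Origin: centre of the pan's underside; z up (open side), -x to the lip, +x to the handle. Pan: x -50 (lip) to +45 mm (back wall), 70 mm wide outside, 64 inside, floor 3 mm; side walls 3 mm thick, 5 mm high at the lip rising evenly to 56 mm at the back wall (25 mm at x = -12)
- scoop_grip (a point): middle of the scoop's black handle, at (100, 0, 75) mm in the scoop's frame. The handle is a flat-sided bar 24 mm wide (y) and 18 mm thick that rises at 18 degrees from the back wall (centre line at x 45, z 57 mm) to its end (x 150, z 91 mm)
- scoop_lip (a point): middle of the scoop's thin front lip (1 mm), at (-50, 0, 0) mm in the scoop's frame
- rack: small fixed wooden shelf with spice jars on top, open towards its own -x, left or right of the tin. Origin on the counter on its middle line. Roof from x = +20 to +190 mm, underside 125 mm and top 141 mm high; inner width 130 mm, outer 158 mm (y); closed sides and back; jars reach 240 mm high
- tin: long narrow open baking tin, dark, fixed. Origin: centre of the underside; x along its length. Outside 300 x 92 mm, 50 mm high, walls and floor 4 mm (inside 292 x 84 mm); rolled rims overhang the long sides by 14 mm. The potatoes start in the half towards its +x; the first 110 mm from the -x end are empty
- cooker: small fixed rice cooker, lid off, white, round, 200 mm across and 130 mm high. Origin: centre of the underside; its front with the key faces its own -x; side handles reach 119 mm from the axis at +y and -y. Open round pot inside: 176 mm across, floor 25 mm above the counter. It stands on the other side of the tin from the rack
- pot_mouth (a point): centre of the cooker's open mouth, at rim height, 130 mm above the counter
- pot_middle (a point): point on the cooker's axis inside the pot, 75 mm above the counter (50 mm above the pot's floor)
- key_top (a point): centre of the top of the cooker's black cook key, a sprung tab 32 x 42 mm (x, y) and 12 mm thick that sticks out of the cooker's front, 137 mm from the cooker's axis; its top is 108 mm above the counter when up
- key (a joint): stroke of the cook key in m: 0 up (its spring holds it up), 0.014 fully down; about 3 N to start, 7 N at the bottom
- potato0: new potato, roundish, 31 mm long (its x) and 28 mm thick, 20 g; origin at its centre; in the tin at the start
- potato1: new potato, roundish, 31 mm long (its x) and 28 mm thick, 20 g; origin at its centre; in the tin at the start
- potato2: new potato, roundish, 31 mm long (its x) and 28 mm thick, 20 g; origin at its centre; in the tin at the start
- potato3: new potato, roundish, 31 mm long (its x) and 28 mm thick, 20 g; origin at its centre; in the tin at the start
- potato4: new potato, roundish, 31 mm long (its x) and 28 mm thick, 20 g; origin at its centre; in the tin at the start
- mill: bystander: dark wooden pepper mill, 52 mm across, 163 mm tall; origin at the centre of its underside; must not be disturbed
- mug: bystander: blue mug, 80 mm across, 90 mm tall, with a side handle; origin at the centre of its underside; must not be disturbed
- jar: bystander: glass jar, 60 mm across, 100 mm tall; origin at the centre of its underside; must not be disturbed
- pinch_bowl: bystander: small white bowl, 80 mm across, 35 mm tall; origin at the centre of its underside; must not be disturbed
- can: bystander: food can, 72 mm across, 100 mm tall; origin at the centre of its underside; must not be disturbed
- onion: bystander: onion, 72 mm across, 78 mm tall; origin at the centre of its underside; must not be disturbed
Not all that is in view belongs to the job. Leave any green or turquoise look-alike of the potato3 alone.

How it is judged (in metres and radians):
On the way, in this order (a step that is already met when the one before it is completed fails the run):
1. the scoop stands on the counter, let go, with its handle out of the rack (handle's middle at least 50 mm in front of the roof edge) (height (world z) of scoop between -0.01 and 0.012 m and angle between scoop's own z axis and vertical below 0.12 rad and linear speed of scoop below 0.02 m/s and (x of scoop in the frame of tin above 0.16 m or x of scoop in the frame of tin below -0.16 m or y of scoop in the frame of tin above 0.06 m or y of scoop in the frame of tin below -0.06 m) and x of scoop_grip in the frame of rack below -0.03 m and contact force between the fingers and scoop below 0.1 N), for 0.2 s.
2. the scoop is lifted by its handle (pan more than 40 mm up, the TCP within 65 mm of the handle's middle) (height (world z) of scoop above 0.04 m and distance between the grasp point and scoop_grip below 0.065 m), for 0.1 s.
3. at least three potatoes lie in the cooker's pot, below its rim ((distance between each of potato0, potato1, potato2 and pot_middle below 0.09 m or distance between each of potato0, potato1, potato3 and pot_middle below 0.09 m or distance between each of potato0, potato1, potato4 and pot_middle below 0.09 m or distance between each of potato0, potato2, potato3 and pot_middle below 0.09 m or distance between each of potato0, potato2, potato4 and pot_middle below 0.09 m or distance between each of potato0, potato3, potato4 and pot_middle below 0.09 m or distance between each of potato1, potato2, potato3 and pot_middle below 0.09 m or distance between each of potato1, potato2, potato4 and pot_middle below 0.09 m or distance between each of potato1, potato3, potato4 and pot_middle below 0.09 m or distance between each of potato2, potato3, potato4 and pot_middle below 0.09 m)), for 0.3 s.
4. the scoop stands flat on the counter again, let go (height (world z) of scoop between -0.01 and 0.012 m and angle between scoop's own z axis and vertical below 0.12 rad and linear speed of scoop below 0.02 m/s and (x of scoop in the frame of tin above 0.16 m or x of scoop in the frame of tin below -0.16 m or y of scoop in the frame of tin above 0.06 m or y of scoop in the frame of tin below -0.06 m) and contact force between the fingers and scoop below 0.1 N), for 0.2 s.
5. the cook key is pushed fully down (12 mm or more of its 14 mm) and held for a moment (value of joint key above 0.012 m), for 0.15 s.
At the end, for the whole second after the job is handed in: At least three potatoes in the cooker's pot (centres within 90 mm of the pot's middle point), the others in the tin; the scoop standing flat on the counter outside the tin (within 12 mm, tilt under 0.12 rad); the key back up (under 3 mm); all at rest ((distance between each of potato0, potato1, potato2 and pot_middle below 0.09 m or distance between each of potato0, potato1, potato3 and pot_middle below 0.09 m or distance between each of potato0, potato1, potato4 and pot_middle below 0.09 m or distance between each of potato0, potato2, potato3 and pot_middle below 0.09 m or distance between each of potato0, potato2, potato4 and pot_middle below 0.09 m or distance between each of potato0, potato3, potato4 and pot_middle below 0.09 m or distance between each of potato1, potato2, potato3 and pot_middle below 0.09 m or distance between each of potato1, potato2, potato4 and pot_middle below 0.09 m or distance between each of potato1, potato3, potato4 and pot_middle below 0.09 m or distance between each of potato2, potato3, potato4 and pot_middle below 0.09 m) and (distance between potato0 and pot_middle below 0.09 m or (x of potato0 in the frame of tin between -0.15 and 0.15 m and y of potato0 in the frame of tin between -0.046 and 0.046 m and z of potato0 in the frame of tin below 0.08 m)) and (distance between potato1 and pot_middle below 0.09 m or (x of potato1 in the frame of tin between -0.15 and 0.15 m and y of potato1 in the frame of tin between -0.046 and 0.046 m and z of potato1 in the frame of tin below 0.08 m)) and (distance between potato2 and pot_middle below 0.09 m or (x of potato2 in the frame of tin between -0.15 and 0.15 m and y of potato2 in the frame of tin between -0.046 and 0.046 m and z of potato2 in the frame of tin below 0.08 m)) and (distance between potato3 and pot_middle below 0.09 m or (x of potato3 in the frame of tin between -0.15 and 0.15 m and y of potato3 in the frame of tin between -0.046 and 0.046 m and z of potato3 in the frame of tin below 0.08 m)) and (distance between potato4 and pot_middle below 0.09 m or (x of potato4 in the frame of tin between -0.15 and 0.15 m and y of potato4 in the frame of tin between -0.046 and 0.046 m and z of potato4 in the frame of tin below 0.08 m)) and height (world z) of scoop between -0.01 and 0.012 m and angle between scoop's own z axis and vertical below 0.12 rad and linear speed of scoop below 0.02 m/s and (x of scoop in the frame of tin above 0.16 m or x of scoop in the frame of tin below -0.16 m or y of scoop in the frame of tin above 0.06 m or y of scoop in the frame of tin below -0.06 m) and value of joint key below 0.003 m and linear speed of each of potato0, potato1, potato2, potato3, potato4 below 0.03 m/s); the robot touches nothing.
It fails at once if the gripper or arm touches a potato (contact force between any of the fingers, the arm and potato0 above 0.3 N or contact force between any of the fingers, the arm and potato1 above 0.3 N or contact force between any of the fingers, the arm and potato2 above 0.3 N or contact force between any of the fingers, the arm and potato3 above 0.3 N or contact force between any of the fingers, the arm and potato4 above 0.3 N).
It fails at once if a bystander is shifted by more than 30 mm or tipped by more than 0.3 rad (distance of any of mill, mug, jar, pinch_bowl, can, onion from where it was at the start of the episode above 0.03 m or angle between any of mill, mug, jar, pinch_bowl, can, onion's own z axis and vertical above 0.3 rad).
It also fails if it takes over 72 s, if anything falls off the work surface, if the arm or the gripper's body presses on something with over 40 N, if the wrist force passes 120 N, or if a joint passes its speed limit or range.

## Robot

A 6-joint arm with a two-finger parallel gripper is mounted at the origin on the work surface. World frame = base frame: x ahead of the robot, y to its left, z up, the work surface at z = 0. Lengths are in mm, angles in rad, forces in N, time in s.
With the tool pointing down it reaches from about 300 to 775 mm from the base axis. Payload 14.6 kg.
Tool frame: the origin (TCP) lies between the finger pads, 19 mm behind the fingertips; this is the grasp point; z points along the fingers, y is the line along which they close (so a half turn about z gives the same grasp; the last joint's range is limited). The gripper opens to 94 mm and grips with 3 to 60 N. Pads are 16 mm wide; open, the fingers measure 119 mm over their backs; the gripper's body (75 mm by 177 mm) begins 78 mm behind the grasp point.
Start: joints at [-1.19, 0.3, 1.521, -0, 1.321, -0.067], TCP at [238.133, -495.764, 224.246] pointing down, gripper open.
Joint ranges: [-3.03, 3.03], [-0.79, 2.21], [0.23, 2.52], [-1.04, 4.18], [0, 3.07], [-2.55, 2.55]. Speed limits (rad/s): [2.22, 2.22, 2.57, 3.14, 3.14, 3.14].

## Interface

Orientations are given as [roll, pitch, yaw] about the fixed x, y, z axes, in that order (R = Rz(yaw) Ry(pitch) Rx(roll)).
In Python, from cell import manip, cams, job gives the robot as it stands.
- The arm moves only by the tool jog_arm, never from a script. Its argument "commands" is a list of rows, each an object of numbers: "dx", "dy", "dz": the shift along the tool's x, y, z each as a share of 40 mm, from -1 to 1; "ax", "ay", "az": the turn, a rotation vector about the tool's x, y, z each as a share of 10 degrees, from -1 to 1; "gripper": the closure, from 0 (fully open) to 1 (shut). A call has 1 to 10 rows; each row shifts and turns the commanded pose from where the row before left it, along the tool's axes as they then stand; what a row does not reach is not made up. A row lasts 1/8 s, in which the tool goes at most 62.5 mm and 10.7 degrees, less where a joint would pass 70% of its speed; a pose out of reach is approached as far as the arm can. A call with a number of a shift or a turn outside -1 to 1 is refused whole. A call with a gripper value outside its range is refused whole. The fingers move at their own pace and stop on an object; "squeeze" is the grip in N (left out, the last holds). Time passes only in rows, so rows that do not move let the fingers close. It gives the time, the measured TCP pose, the force, the opening and the grip force at its end, in the units of the state.
- manip.read_state(): the state, without advancing time (a new reading comes with each control period).
- cams.camera(name): name is "scene" or "top"; returns a dict with "image" (480x640x3 uint8, red, green, blue), "fx", "fy", "cx", "cy" (pixels), "world_to_cam" (4x4, takes a point from world to camera coordinates). Camera axes: x right, y down, z forward; pixel columns grow to the right and rows downward; lengths in mm; the calibration is good to about 2 mm. A picture is of the moment at which its call begins. There is no depth.
- job.sign_off(): hands the job in; it is judged then, once.
The state is a dict: "clock": time; "joints": joint angles; "qd": joint speeds; "effort": joint torques, N m; "eef_pos": TCP position; "eef_rot": TCP orientation; "wrist_force": force on the tool from outside, world axes, zero at the start; "moment": the same for the moment, N m; "finger_gap": finger opening in mm; "finger_force": force on a finger pad.
Only numpy, scipy, OpenCV 4.12 (cv2) and the standard library are available. Lean on these libraries where they do the work, as an engineer would, in place of code of your own. Each camera call takes 0.05 s, during which the arm holds its last target. There are 200 camera calls.

## Working session

There is one attempt and no reset: what is moved stays moved. The work goes in short steps, Python scripts to look and compute and a tool call to move; the robot and the scene stay as the last step left them, time stands still between calls to the robot, and variables do not carry over. Pictures are saved under pics/ and viewed, at most 10 in all, crops included, and the job is handed in when it is done.

Besides the shell and the picture viewer there is one more tool, called after "Emit:" in YAML: its name, and indented under it one key for each argument. jog_arm: Moves the arm, as the interface text tells. Shift numbers are shares of 40 mm and turn numbers shares of 10 degrees, none past 1 either way. Its arguments: {"type":"object","properties":{"commands":{"type":"array"},"squeeze":{"type":"number"}},"required":["commands"]}

```bash
ls; mkdir -p pics; python3 - <<'E'
from cell import manip,cams,job
import cv2,numpy as np
s=manip.read_state();print(s)
for n in("scene","top"):
    c=cams.camera(n);cv2.imwrite(f"pics/{n}0.png",c["image"][:,:,::-1]);print(n,c["fx"],c["fy"],c["cx"],c["cy"],np.round(c["world_to_cam"],3).tolist())
E
```

```text
pics
{'clock': 0.0, 'joints': array([-1.18956670e+00,  3.00500912e-01,  1.52156938e+00, -1.44360372e-05,
        1.32069095e+00, -6.65581964e-02]), 'qd': array([-1.19716363e-03,  5.02556902e-05,  5.62003348e-04,  1.65398204e-03,
       -1.13946594e-03,  1.08213709e-03]), 'effort': array([ 1.60380077e-04, -5.31801796e+01, -3.52737164e+01,  7.08625861e-02,
        2.43458507e-02, -9.96462586e-05]), 'eef_pos': array([ 238.06230615, -495.54850898,  223.67491158]), 'eef_rot': array([-3.14042572e+00, -6.37702563e-05,  4.47791372e-01]), 'wrist_force': array([-0.4075882 ,  0.54903453, -0.23073844]), 'moment': array([ 0.0115367 , -0.00557973, -0.02013187]), 'finger_force': 0.0, 'finger_gap': 94.06112060772642}
scene 437.93652379944365 437.93652379944365 321.9246085431458 237.87380025848302 [[-0.532, 0.846, -0.019, 288.432], [0.661, 0.401, -0.634, -311.728], [-0.529, -0.35, -0.773, 1145.987], [0.0, 0.0, 0.0, 1.0]]
top 618.6071644440268 618.6071644440268 324.07568518336086 241.12916840758973 [[-0.009, -1.0, -0.02, 11.917], [-0.998, 0.01, -0.06, 544.309], [0.06, 0.02, -0.998, 1177.429], [0.0, 0.0, 0.0, 1.0]]
```

View pics/scene0.png

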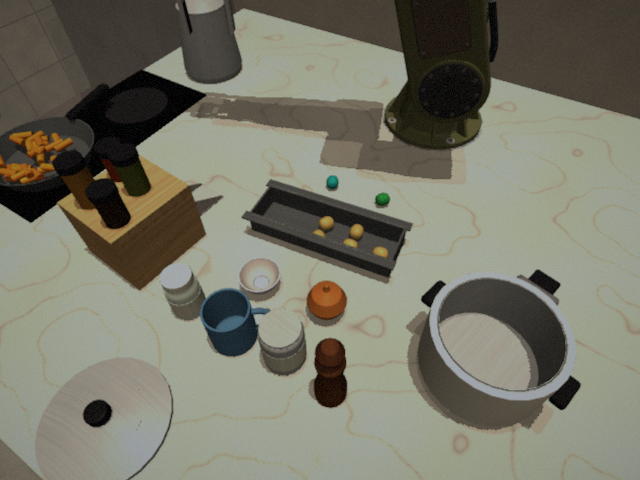

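View pics/top0.png

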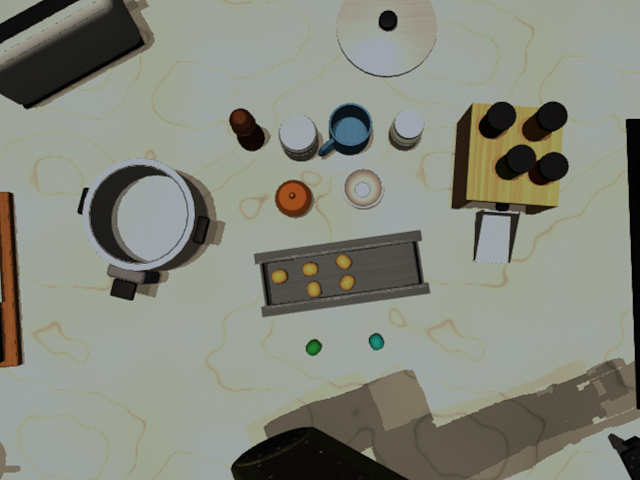

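The scene view shows the rack at (135,220), the tin at (330,230), the cooker at (495,350) with its front hidden, and bystanders between them. In the top view, the scoop's pan is at (495,237), in front of the rack at (512,155). The tin is at (342,273) with five yellow potatoes between (280,275) and (347,282). The cooker is at (143,215) and its key is at about (125,290).

Possible mix-ups:
- **Scoop:** the pan at (495,237), against the white lid at (387,30) and the bowl at (363,188).
- **Potatoes:** the five yellow ones, against the green ball at (314,347) and the turquoise ball at (376,341). I'll leave both balls alone.
- **Key:** two dark pieces, at (125,290) and (133,272).

I'll check these choices in one close crop.

```bash
cat > h.py <<'E'
import numpy as np,cv2
from cell import manip,cams,job
def ray(c,p,z):
    "pixel(s) -> world points on plane height z"
    W=np.array(c["world_to_cam"]);R,t=W[:3,:3],W[:3,3];o=-R.T@t
    p=np.atleast_2d(np.asarray(p,float))
    d=np.c_[(p[:,0]-c["cx"])/c["fx"],(p[:,1]-c["cy"])/c["fy"],np.ones(len(p))]@R
    return o+d*((z-o[2])/d[:,2])[:,None]
def proj(c,P):
    W=np.array(c["world_to_cam"]);q=np.atleast_2d(P)@W[:3,:3].T+W[:3,3]
    return np.c_[q[:,0]/q[:,2]*c["fx"]+c["cx"],q[:,1]/q[:,2]*c["fy"]+c["cy"]]
E
python3 - <<'E'
from h import *
c=cams.camera("top");im=c["image"];bgr=im[:,:,::-1].copy()
a=cv2.resize(bgr[190:290,440:573],(400,300),interpolation=cv2.INTER_CUBIC)
b=cv2.resize(bgr[220:320,240:373+67],(600,300),interpolation=cv2.INTER_CUBIC)[:, :400]
d=cv2.resize(bgr[150:300,70:270],(400,300),interpolation=cv2.INTER_CUBIC)
e=cv2.resize(bgr[225:325,255:388],(400,300),interpolation=cv2.INTER_CUBIC)
f=cv2.resize(bgr[90:220,440:613],(400,300),interpolation=cv2.INTER_CUBIC)
cv2.imwrite("pics/crop1.png",np.vstack([np.hstack([a,d]),np.hstack([e,f])]))
hsv=cv2.cvtColor(bgr,cv2.COLOR_BGR2HSV)
m=cv2.inRange(hsv,(15,120,90),(30,255,255));m[:, 440:]=0
n,l,s,ct=cv2.connectedComponentsWithStats(m)
for i in range(1,n):
    if s[i,4]>40: print("potato",ct[i],s[i],ray(c,ct[i],20)[0])
for n,p,z in [("mill",(242,120),150),("millbase",(256,140),0),("jarL",(298,137),100),("mug",(350,128),90),("jarR",(407,126),100),("bowl",(363,188),35),("onion",(293,198),40)]:print(n,ray(c,p,z)[0].round())
E
```

```text
potato [342.97109827 261.2716763 ] [336 254  15  16 173] [505.093872   -29.14841218  20.        ]
potato [309.28654971 269.02339181] [302 263  16  14 171] [490.8098025   35.65920546  20.        ]
potato [278.44970414 276.12426036] [271 270  16  14 169] [477.71616156  95.02678993  20.        ]
potato [346.57058824 282.11764706] [340 275  14  15 170] [465.10947913 -35.61959613  20.        ]
potato [313.03571429 288.91666667] [307 282  13  15 168] [452.66021884  28.74615458  20.        ]
mill [749. 145. 150.]
millbase [747. 140.   0.]
jarL [729.  51. 100.]
mug [747. -44.  90.]
jarR [ 747. -147.  100.]
bowl [644. -69.  35.]
onion [626.  65.  40.]
```

View pics/crop1.png

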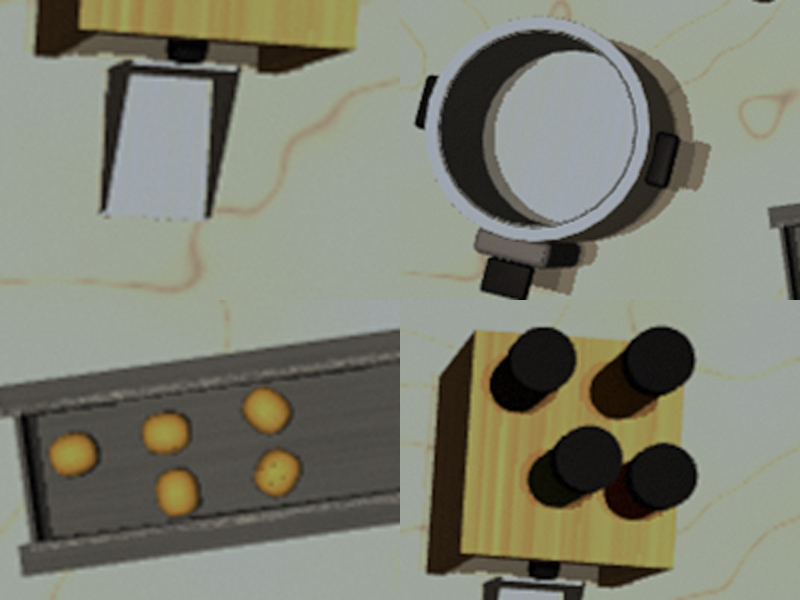

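The crop shows:
- **Pan:** lip corners at (473.7,261.3) and (510.3,262.5). The wall tops at the back are at (480.7,211.7) and (520,213.3), and the black handle enters the rack at (502,207).
- **Key:** the black tab at (124,289). The grey housing behind it is at (126,272).
- **Potatoes:** five yellow potatoes in the tin.

```bash
python3 - <<'E'
from h import *
np.set_printoptions(suppress=True,precision=1)
c=cams.camera("top")
L=ray(c,[(473.7,261.3),(510.3,262.5)],4);B=ray(c,[(480.7,211.7),(520,213.3)],56)
print("lip",L,"back",B,np.linalg.norm(L[0]-L[1]),np.linalg.norm(B[0]-B[1]))
l=L.mean(0);b=B.mean(0);print("len",np.linalg.norm((b-l)[:2]),"dir",np.degrees(np.arctan2(*(b-l)[1::-1])), np.degrees(np.arctan2(L[0][1]-L[1][1],L[0][0]-L[1][0])))
bgr=c["image"][:,:,::-1].copy();g=bgr.max(2)
# tin: dark grey rims
m=(g<125).astype(np.uint8);m[:225]=0;m[325:]=0;m[:,:245]=0;m[:,440:]=0
m=cv2.morphologyEx(m,cv2.MORPH_CLOSE,np.ones((5,5)))
cs,_=cv2.findContours(m,cv2.RETR_EXTERNAL,cv2.CHAIN_APPROX_NONE);k=max(cs,key=cv2.contourArea)
P=ray(c,k[:,0],50)[:,:2].astype(np.float32);r=cv2.minAreaRect(P);print("tin",r)
# rack roof: yellow wood at z=141
hsv=cv2.cvtColor(bgr,cv2.COLOR_BGR2HSV)
m=cv2.inRange(hsv,(12,70,110),(32,255,255));m[:,:450]=0;m[:90]=0;m[225:]=0
k=cv2.findNonZero(m)[:,0];h=cv2.convexHull(k);P=ray(c,h[:,0],141)[:,:2].astype(np.float32);print("rack",cv2.minAreaRect(P),cv2.boxPoints(cv2.minAreaRect(P)))
# cooker rim ellipse z=130
m=cv2.inRange(g,140,255) 
for n,p,z in [("rimL",(84,215),130),("rimR",(194.5,215),130),("top",(140,158.5),130),("bot",(140,270),130),("key",(124,289),108),("hL",(82,201),100),("hR",(202,230),100)]:print(n,ray(c,p,z)[0])
h=hsv;k=(g<60).astype(np.uint8);k[:278]=0;k[305:]=0;k[:,:100]=0;k[:,150:]=0
n_,lb,st,ct=cv2.connectedComponentsWithStats(k);print(st[1:],ct[1:])
for i in range(1,n_):
    if st[i,4]>60: q=cv2.findNonZero((lb==i).astype(np.uint8))[:,0];P=ray(c,q,108)[:,:2].astype(np.float32);print("keyrect",cv2.minAreaRect(P))
E
```

```text
lip [[ 503.1 -282.4    4. ]
 [ 500.2 -352.9    4. ]] back [[ 594.  -286.1   56. ]
 [ 590.2 -358.7   56. ]] 70.4837413400746 72.73700033132435
len 90.59177727316096 dir -2.9988250114709465 87.58318475497545
tin ((482.28387451171875, -25.356048583984375), (119.99271392822266, 315.6365966796875), 7.580498695373535)
rack ((684.9067993164062, -326.96649169921875), (157.7334442138672, 170.39724731445312), 85.06427001953125) [[ 593.2 -398.2]
 [ 763.  -412.9]
 [ 776.6 -255.7]
 [ 606.8 -241.1]]
rimL [587.9 427.9 130. ]
rimR [585.8 232.1 130. ]
top [687.4 329.4 130. ]
bot [490.  327.6 130. ]
key [456.8 363.  108. ]
hL [616.7 444.4 100. ]
hR [561.6 225.3 100. ]
[[111 278  27  22 429]
 [141 278   9   6  43]] [[123.6 288.5]
 [145.8 280.7]]
keyrect ((457.5887756347656, 363.5635986328125), (43.269142150878906, 32.255615234375), 75.70481872558594)
```

Measurements check against the given sizes: lip width 70.5 mm for 70, tin 120 mm across the rims, rack 158 x 170 mm, and key 43 x 32 mm at z = 108. The scoop origin is about (551.6,-320), with +x heading -2.7°. Next I'll write a planner that turns a target pose into move rows.

```bash
cat >> h.py <<'E'
import json,sys
from scipy.spatial.transform import Rotation as Ro,Slerp
def Rt(yaw,tilt=0):
    "tool down, tool x heading yaw deg (lip heading); tilt>0 = lip up, about tool y"
    return Ro.from_euler("xyz",[180,0,yaw],degrees=True)*Ro.from_rotvec([0,np.radians(tilt),0])
def plan(*way,start=None,quiet=False):
    "way: (pos,Ro,nrows); prints rows of two decimals; pose carried from measured state"
    s=manip.read_state();p=np.array(s["eef_pos"]);R=Ro.from_euler("xyz",s["eef_rot"])
    rows=[]
    for P,Q,n in way:
        P=np.array(P,float);p0,R0=p,R;sl=Slerp([0,1],Ro.concatenate([R0,Q]))
        for i in range(1,n+1):
            d=R.inv().apply(p0+(P-p0)*i/n-p)/40;a=np.degrees((R.inv()*sl(i/n)).as_rotvec())/10
            v=np.round(np.r_[d,a],2);assert abs(v).max()<=1.001,v
            p=p+R.apply(v[:3]*40);R=R*Ro.from_rotvec(np.radians(v[3:]*10))
            rows.append({k:float(x) for k,x in zip(("dx","dy","dz","ax","ay","az"),v) if x})
    for i in range(0,len(rows),10): print(json.dumps(rows[i:i+10]).replace('"',"'").replace(" ",""))
def st():
    s=manip.read_state();print(round(s["clock"],2),s["eef_pos"].round(1),np.degrees(s["eef_rot"]).round(1),s["joints"].round(2),"F",s["wrist_force"].round(1),"gap",round(s["finger_gap"],1),round(s["finger_force"],1))
E
python3 - <<'E'
from h import *
plan(((540,-320,215),Rt(177.3),16),((545,-320,65),Rt(177.3),4))
E
```

```text
[{'dx':0.54,'dy':-0.04,'dz':0.01,'az':-0.95},{'dx':0.55,'dy':0.04,'dz':0.02,'az':-0.95},{'dx':0.53,'dy':0.14,'dz':0.01,'az':-0.94},{'dx':0.49,'dy':0.22,'dz':0.02,'az':-0.95},{'dx':0.46,'dy':0.3,'dz':0.01,'az':-0.95},{'dx':0.4,'dy':0.37,'dz':0.01,'az':-0.95},{'dx':0.33,'dy':0.44,'dz':0.02,'az':-0.94},{'dx':0.26,'dy':0.48,'dz':0.01,'az':-0.95},{'dx':0.18,'dy':0.51,'dz':0.02,'az':-0.95},{'dx':0.08,'dy':0.54,'dz':0.01,'az':-0.95}]
[{'dy':0.55,'dz':0.01,'az':-0.95},{'dx':-0.09,'dy':0.54,'dz':0.02,'az':-0.94},{'dx':-0.18,'dy':0.51,'dz':0.01,'az':-0.95},{'dx':-0.26,'dy':0.48,'dz':0.02,'az':-0.95},{'dx':-0.34,'dy':0.43,'dz':0.01,'az':-0.95},{'dx':-0.4,'dy':0.37,'dz':0.01,'az':-0.94},{'dx':-0.03,'dz':0.94},{'dx':-0.03,'dz':0.94},{'dx':-0.04,'dz':0.94},{'dx':-0.03,'dz':0.93}]
```

Emit:
jog_arm:
  commands:
    - {"dx": 0.54, "dy": -0.04, "az": -0.95, "gripper": 0}
    - {"dx": 0.55, "dy": 0.04, "az": -0.95}
    - {"dx": 0.53, "dy": 0.14, "az": -0.95}
    - {"dx": 0.5, "dy": 0.22, "az": -0.95}
    - {"dx": 0.46, "dy": 0.3, "az": -0.95}
    - {"dx": 0.4, "dy": 0.37, "az": -0.95}
    - {"dx": 0.33, "dy": 0.44, "az": -0.95}
    - {"dx": 0.26, "dy": 0.48, "az": -0.95}
    - {"dx": 0.18, "dy": 0.51, "az": -0.95}
    - {"dx": 0.08, "dy": 0.54, "az": -0.95}

```text
schema error: expected keys dx, dy, dz, ax, ay, az, gripper
```

Emit:
jog_arm:
  commands:
    - {"dy": 0.55, "az": -0.95}
    - {"dx": -0.09, "dy": 0.54, "az": -0.95}
    - {"dx": -0.18, "dy": 0.51, "az": -0.95}
    - {"dx": -0.26, "dy": 0.48, "az": -0.95}
    - {"dx": -0.34, "dy": 0.43, "az": -0.95}
    - {"dx": -0.4, "dy": 0.37, "az": -0.95}
    - {"dx": -0.03, "dz": 0.9}
    - {"dx": -0.03, "dz": 0.9}
    - {"dz": 0}

```text
schema error: expected keys dx, dy, dz, ax, ay, az, gripper
```

```bash
python3 - <<'E'
from h import *
st()
plan(((545,-320,65),Rt(177.3),3),((545,-320,24),Rt(177.3),3))
E
```

```text
0.2 [ 238.1 -495.7  223.9] [-180.    -0.    25.7] [-1.19  0.3   1.52 -0.    1.32 -0.07] F [0.1 0.2 0.2] gap 93.6 0.0Traceback (most recent call last):
  File "<stdin>", line 3, in <module>
  File "h.py", line 25, in plan
    v=np.round(np.r_[d,a],2);assert abs(v).max()<=1.001,v
                                    ^^^^^^^^^^^^^^^^^^^
AssertionError: [ 2.94 -0.21  1.32 -0.   -0.   -5.05]
```

All seven keys are needed in every row. Nothing moved.

```bash
sed -i 's/ if x})/})/; s/rows.append({k:float(x)/rows.append({k:float(x)+0.0/' h.py; echo ok
```

```text
ok
```

Emit:
jog_arm:
  commands:
    - {"dx": 0.54, "dy": -0.04, "dz": 0, "ax": 0, "ay": 0, "az": -0.95, "gripper": 0}
    - {"dx": 0.55, "dy": 0.04, "dz": 0, "ax": 0, "ay": 0, "az": -0.95, "gripper": 0}
    - {"dx": 0.53, "dy": 0.14, "dz": 0, "ax": 0, "ay": 0, "az": -0.95, "gripper": 0}
    - {"dx": 0.5, "dy": 0.22, "dz": 0, "ax": 0, "ay": 0, "az": -0.95, "gripper": 0}
    - {"dx": 0.46, "dy": 0.3, "dz": 0, "ax": 0, "ay": 0, "az": -0.95, "gripper": 0}
    - {"dx": 0.4, "dy": 0.37, "dz": 0, "ax": 0, "ay": 0, "az": -0.95, "gripper": 0}
    - {"dx": 0.33, "dy": 0.44, "dz": 0, "ax": 0, "ay": 0, "az": -0.95, "gripper": 0}
    - {"dx": 0.26, "dy": 0.48, "dz": 0, "ax": 0, "ay": 0, "az": -0.95, "gripper": 0}
    - {"dx": 0.18, "dy": 0.51, "dz": 0, "ax": 0, "ay": 0, "az": -0.95, "gripper": 0}
    - {"dx": 0.08, "dy": 0.54, "dz": 0, "ax": 0, "ay": 0, "az": -0.95, "gripper": 0}

```text
clock: 1.45
eef_pos: [427.4, -385.1, 224.1]
eef_rot: [-3.142, -0.0, 2.111]
wrist_force: [0.5, -0.0, 0.5]
finger_gap: 94.1
finger_force: 0.0
```

Emit:
jog_arm:
  commands:
    - {"dx": 0, "dy": 0.55, "dz": 0, "ax": 0, "ay": 0, "az": -0.95, "gripper": 0}
    - {"dx": -0.09, "dy": 0.54, "dz": 0, "ax": 0, "ay": 0, "az": -0.95, "gripper": 0}
    - {"dx": -0.18, "dy": 0.51, "dz": 0, "ax": 0, "ay": 0, "az": -0.95, "gripper": 0}
    - {"dx": -0.26, "dy": 0.48, "dz": 0, "ax": 0, "ay": 0, "az": -0.95, "gripper": 0}
    - {"dx": -0.34, "dy": 0.43, "dz": 0, "ax": 0, "ay": 0, "az": -0.95, "gripper": 0}
    - {"dx": -0.4, "dy": 0.37, "dz": 0, "ax": 0, "ay": 0, "az": -0.95, "gripper": 0}
    - {"dx": 0, "dy": 0, "dz": 0.9, "ax": 0, "ay": 0, "az": 0, "gripper": 0}
    - {"dx": 0, "dy": 0, "dz": 0.9, "ax": 0, "ay": 0, "az": 0, "gripper": 0}

```text
clock: 2.45
eef_pos: [539.9, -318.6, 151.2]
eef_rot: [-3.141, 0.0, 3.101]
wrist_force: [-0.0, -0.0, -0.9]
finger_gap: 94.2
finger_force: 0.0
```

```bash
python3 - <<'E'
from h import *
st()
plan(((545,-320,65),Rt(177.3),3),((545,-320,24),Rt(177.3),3))
E
```

```text
2.45 [ 539.9 -318.6  151.2] [-180.     0.   177.7] [-0.59  0.53  1.37  0.    1.24 -2.12] F [-0.  -0.  -0.9] gap 94.2 0.0
[{'dx':-0.04,'dy':-0.01,'dz':0.72,'ax':0.0,'ay':0.0,'az':0.01},{'dx':-0.05,'dy':-0.01,'dz':0.72,'ax':0.0,'ay':0.0,'az':0.02},{'dx':-0.04,'dy':-0.01,'dz':0.72,'ax':0.0,'ay':0.0,'az':0.01},{'dx':0.0,'dy':0.0,'dz':0.34,'ax':0.0,'ay':0.0,'az':0.0},{'dx':0.0,'dy':0.0,'dz':0.34,'ax':0.0,'ay':0.0,'az':0.0},{'dx':0.0,'dy':0.0,'dz':0.34,'ax':0.0,'ay':0.0,'az':0.0}]
```

Emit:
jog_arm:
  commands:
    - {"dx": -0.04, "dy": 0, "dz": 0.72, "ax": 0, "ay": 0, "az": 0.04, "gripper": 0}
    - {"dx": -0.05, "dy": -0.02, "dz": 0.72, "ax": 0, "ay": 0, "az": 0, "gripper": 0}
    - {"dx": -0.04, "dy": -0.02, "dz": 0.72, "ax": 0, "ay": 0, "az": 0, "gripper": 0}
    - {"dx": 0, "dy": 0, "dz": 0.5, "ax": 0, "ay": 0, "az": 0, "gripper": 0}
    - {"dx": 0, "dy": 0, "dz": 0.5, "ax": 0, "ay": 0, "az": 0, "gripper": 0}
    - {"dx": 0, "dy": 0, "dz": 0, "ax": 0, "ay": 0, "az": 0, "gripper": 1}
    - {"dx": 0, "dy": 0, "dz": 0, "ax": 0, "ay": 0, "az": 0, "gripper": 1}
    - {"dx": 0, "dy": 0, "dz": 0, "ax": 0, "ay": 0, "az": 0, "gripper": 1}
    - {"dx": 0, "dy": 0, "dz": 0, "ax": 0, "ay": 0, "az": 0, "gripper": 1}
  squeeze: 25

```text
clock: 3.58
eef_pos: [545.3, -320.9, 26.9]
eef_rot: [-3.141, 0.001, 3.094]
wrist_force: [-1.1, 0.9, 5.7]
finger_gap: 70.0
finger_force: 24.9
```

```bash
python3 - <<'E'
from h import *
st()
E
```

```text
3.58 [ 545.3 -320.9   26.9] [-1.800e+02  1.000e-01  1.773e+02] [-0.59  0.69  1.43  0.    1.02 -2.11] F [-1.1  0.9  5.7] gap 70.0 24.9
```

Emit:
jog_arm:
  commands:
    - {"dx": 0.2, "dy": 0, "dz": -0.02, "ax": 0, "ay": 0, "az": 0, "gripper": 1}
    - {"dx": 0.5, "dy": 0, "dz": 0, "ax": 0, "ay": 0, "az": 0, "gripper": 1}
    - {"dx": 0.6, "dy": 0, "dz": 0, "ax": 0, "ay": 0, "az": 0, "gripper": 1}
    - {"dx": 0.6, "dy": 0, "dz": 0, "ax": 0, "ay": 0, "az": 0, "gripper": 1}
    - {"dx": 0.6, "dy": 0, "dz": 0, "ax": 0, "ay": 0, "az": 0, "gripper": 1}
    - {"dx": 0.6, "dy": 0, "dz": 0, "ax": 0, "ay": 0, "az": 0, "gripper": 1}
    - {"dx": 0.6, "dy": 0, "dz": 0, "ax": 0, "ay": 0, "az": 0, "gripper": 1}
    - {"dx": 0.4, "dy": 0, "dz": 0, "ax": 0, "ay": 0, "az": 0, "gripper": 1}
    - {"dx": 0.2, "dy": 0, "dz": 0, "ax": 0, "ay": 0, "az": 0, "gripper": 1}
    - {"dx": 0, "dy": 0, "dz": 0, "ax": 0, "ay": 0, "az": 0, "gripper": 1}

```text
clock: 4.82
eef_pos: [372.8, -312.6, 26.9]
eef_rot: [-3.141, -0.0, 3.093]
wrist_force: [-1.6, 0.0, 6.0]
finger_gap: 69.8
finger_force: 24.9
```

Emit:
jog_arm:
  commands:
    - {"dx": 0, "dy": 0, "dz": 0, "ax": 0, "ay": 0, "az": 0, "gripper": 0}
    - {"dx": 0, "dy": 0, "dz": 0, "ax": 0, "ay": 0, "az": 0, "gripper": 0}
    - {"dx": 0, "dy": 0, "dz": 0, "ax": 0, "ay": 0, "az": 0, "gripper": 0}
    - {"dx": 0, "dy": 0, "dz": 0, "ax": 0, "ay": 0, "az": 0, "gripper": 0}
    - {"dx": 0, "dy": 0, "dz": -0.8, "ax": 0, "ay": 0, "az": 0, "gripper": 0}
    - {"dx": 0, "dy": 0, "dz": -1, "ax": 0, "ay": 0, "az": 0, "gripper": 0}
    - {"dx": 0, "dy": 0, "dz": -1, "ax": 0, "ay": 0, "az": 0, "gripper": 0}
    - {"dx": 0, "dy": 0, "dz": -1, "ax": 0, "ay": 0, "az": 0, "gripper": 0}
    - {"dx": 0, "dy": 0, "dz": 0, "ax": 0, "ay": 0, "az": 0, "gripper": 0}

```text
clock: 5.95
eef_pos: [373.9, -313.2, 181.3]
eef_rot: [-3.138, 0.004, 3.094]
wrist_force: [0.2, 0.3, -0.3]
finger_gap: 94.0
finger_force: 0.0
```

```bash
python3 - <<'E'
from h import *
st()
a=cams.camera("scene")["image"][:,:,::-1];b=cams.camera("top")["image"][:,:,::-1]
cv2.imwrite("pics/t1.png",np.hstack([a[0:300,0:400],b[180:480,240:640]]))
E
```

```text
5.95 [ 373.9 -313.2  181.3] [-179.8    0.2  177.3] [-0.77  0.2   1.75  0.    1.19 -2.3 ] F [ 0.2  0.3 -0.3] gap 94.0 0.0
```

View pics/t1.png

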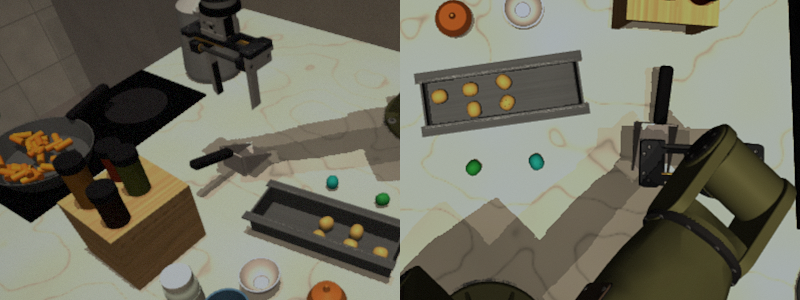

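The scoop is out of the rack and free: its handle runs from (665,67) to (660,122) in the right half of the crop, and the pan is under the gripper. I'll measure the handle now.

```bash
python3 - <<'E'
from h import *
np.set_printoptions(suppress=True,precision=1)
c=cams.camera("top");g=c["image"].max(2)
m=(g<60).astype(np.uint8);m[:240]=0;m[308:]=0;m[:,480:490]=0;m[:,525:]=0;m[:,:490]=0
n,l,s,ct=cv2.connectedComponentsWithStats(m);i=1+np.argmax(s[1:,4]);print(s[i],ct[i])
q=cv2.findNonZero((l==i).astype(np.uint8))[:,0]
e=q[q[:,1]<=q[:,1].min()+4].mean(0);b=q[q[:,1]>=q[:,1].max()-4].mean(0);mid=q[abs(q[:,1]-ct[i][1])<3].mean(0)
E=ray(c,e,98)[0];B=ray(c,b,68)[0];M=ray(c,mid,84)[0];print(E,B,M,"heading",np.degrees(np.arctan2(*(E-B)[1::-1])))
end=ray(c,(e[0],q[:,1].min()),98)[0];print("end",end)
plan(((480,-316,195),Rt(177.3),3),((480,-316,75),Rt(177.3),4))
E
```

```text
[493 246  20  59 792] [502.6 274.9]
[ 523.7 -319.2   98. ] [ 427.7 -314.    68. ] [ 476.7 -316.1   84. ] heading -3.1298868393239814
end [ 527.5 -319.3   98. ]
[{'dx':-0.89,'dy':0.01,'dz':-0.15,'ax':0.0,'ay':0.0,'az':0.0},{'dx':-0.9,'dy':0.01,'dz':-0.14,'ax':0.0,'ay':0.0,'az':0.0},{'dx':-0.89,'dy':0.01,'dz':-0.15,'ax':0.01,'ay':-0.01,'az':0.0},{'dx':0.0,'dy':0.0,'dz':0.75,'ax':0.0,'ay':0.0,'az':0.0},{'dx':0.0,'dy':0.0,'dz':0.75,'ax':0.0,'ay':0.0,'az':0.0},{'dx':0.0,'dy':0.0,'dz':0.75,'ax':0.0,'ay':0.0,'az':0.0},{'dx':0.0,'dy':0.0,'dz':0.75,'ax':0.0,'ay':0.0,'az':0.0}]
```

Emit:
jog_arm:
  commands:
    - {"dx": -0.85, "dy": 0, "dz": -0.15, "ax": 0, "ay": 0, "az": 0, "gripper": 0}
    - {"dx": -0.85, "dy": 0, "dz": -0.15, "ax": 0, "ay": 0, "az": 0, "gripper": 0}
    - {"dx": -0.9, "dy": 0, "dz": -0.15, "ax": 0, "ay": 1, "az": 0, "gripper": 0}
    - {"dx": 0, "dy": 0, "dz": 0, "ax": 0, "ay": 0.5, "az": 0, "gripper": 0}

```text
clock: 6.6
eef_pos: [478.5, -316.8, 194.5]
eef_rot: [3.141, -0.268, 3.096]
wrist_force: [-1.3, 0.1, -0.8]
finger_gap: 93.9
finger_force: 0.0
```

```bash
python3 - <<'E'
from h import *
st()
plan(((478,-316.5,125),Rt(177.1,15),2),((478,-316.5,77),Rt(177.1,15),2))
E
```

```text
6.6 [ 478.5 -316.8  194.5] [179.9 -15.4 177.4] [-0.59  0.51  1.31 -0.14  1.55 -2.09] F [-1.3  0.1 -0.8] gap 93.9 0.0
[{'dx':-0.22,'dy':0.0,'dz':0.84,'ax':0.0,'ay':-0.02,'az':0.01},{'dx':-0.22,'dy':0.01,'dz':0.84,'ax':0.0,'ay':-0.02,'az':0.02},{'dx':-0.16,'dy':0.0,'dz':0.58,'ax':0.0,'ay':0.0,'az':0.0},{'dx':-0.15,'dy':0.0,'dz':0.58,'ax':0.0,'ay':0.0,'az':0.0}]
```

Emit:
jog_arm:
  commands:
    - {"dx": -0.22, "dy": 0, "dz": 0.84, "ax": 0, "ay": 0, "az": 0.03, "gripper": 0}
    - {"dx": -0.22, "dy": 0, "dz": 0.84, "ax": 0, "ay": 0, "az": 0, "gripper": 0}
    - {"dx": -0.16, "dy": 0, "dz": 0.58, "ax": 0, "ay": 0, "az": 0, "gripper": 0}
    - {"dx": -0.16, "dy": 0, "dz": 0.58, "ax": 0, "ay": 0, "az": 0, "gripper": 0}
    - {"dx": 0, "dy": 0, "dz": 0, "ax": 0, "ay": 0, "az": 0, "gripper": 1}
    - {"dx": 0, "dy": 0, "dz": 0, "ax": 0, "ay": 0, "az": 0, "gripper": 1}
    - {"dx": 0, "dy": 0, "dz": 0, "ax": 0, "ay": 0, "az": 0, "gripper": 1}
    - {"dx": 0, "dy": 0, "dz": 0, "ax": 0, "ay": 0, "az": 0, "gripper": 1}
    - {"dx": 0, "dy": 0, "dz": 0, "ax": 0, "ay": 0, "az": 0, "gripper": 1}
    - {"dx": 0, "dy": 0, "dz": 0, "ax": 0, "ay": 0, "az": 0, "gripper": 1}
  squeeze: 50

```text
clock: 7.85
eef_pos: [476.9, -317.5, 79.2]
eef_rot: [-3.14, -0.262, 3.088]
wrist_force: [-1.0, 0.1, 1.0]
finger_gap: 37.4
finger_force: 0.0
```

```bash
python3 - <<'E'
from h import *
st()
E
```

```text
7.85 [ 476.9 -317.5   79.2] [-179.9  -15.   176.9] [-0.59  0.63  1.42 -0.14  1.32 -2.06] F [-1.   0.1  1. ] gap 37.4 0.0
```

Emit:
jog_arm:
  commands:
    - {"dx": 0, "dy": 0, "dz": 0, "ax": 0, "ay": 0, "az": 0, "gripper": 1}
    - {"dx": 0, "dy": 0, "dz": 0, "ax": 0, "ay": 0, "az": 0, "gripper": 1}
    - {"dx": 0, "dy": 0, "dz": 0, "ax": 0, "ay": 0, "az": 0, "gripper": 1}
    - {"dx": 0, "dy": 0, "dz": 0, "ax": 0, "ay": 0, "az": 0, "gripper": 1}
    - {"dx": 0.1, "dy": 0, "dz": -0.4, "ax": 0, "ay": 0, "az": 0, "gripper": 1}
    - {"dx": 0.2, "dy": 0, "dz": -0.75, "ax": 0, "ay": 0, "az": 0, "gripper": 1}
    - {"dx": 0.2, "dy": 0, "dz": -0.75, "ax": 0, "ay": 0, "az": 0, "gripper": 1}
    - {"dx": 0.2, "dy": 0, "dz": -0.75, "ax": 0, "ay": 0, "az": 0, "gripper": 1}
    - {"dx": 0, "dy": 0, "dz": 0, "ax": 0, "ay": 0, "az": 0, "gripper": 1}
  squeeze: 55

```text
clock: 8.98
eef_pos: [478.0, -317.9, 191.7]
eef_rot: [-3.138, -0.257, 3.088]
wrist_force: [-0.2, 0.3, -2.3]
finger_gap: 23.5
finger_force: 55.0
```

```bash
python3 - <<'E'
from h import *
st()
a=cams.camera("scene")["image"][:,:,::-1];b=cams.camera("top")["image"][:,:,::-1]
cv2.imwrite("pics/t2.png",np.hstack([cv2.resize(a[20:220,140:340],(400,400)),cv2.resize(b[200:350,420:570],(400,400))]))
E
```

```text
8.97 [ 478.  -317.9  191.7] [-179.8  -14.7  176.9] [-0.59  0.51  1.32 -0.13  1.53 -2.09] F [-0.2  0.3 -2.3] gap 23.5 55.0
```

View pics/t2.png

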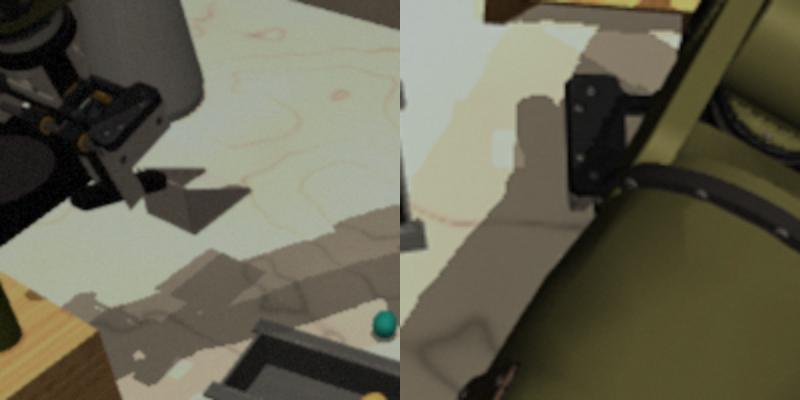

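The scoop is lifted by its handle. In the left crop the pan's lip corners are at about (250,190) and (195,233), which is (265,115) and (237.5,136.5) in the full frame. I'll check those for droop.

```bash
python3 - <<'E'
from h import *
np.set_printoptions(suppress=True,precision=1)
c=cams.camera("scene");p=np.array(manip.read_state()["eef_pos"])
a=np.radians(-3.1);h=np.array([np.cos(a),np.sin(a),0]);n=np.array([-np.sin(a),np.cos(a),0])
for d in (0,-4,4):
    t=np.radians(d)
    f=lambda x,y,z:p+h*((x-99)*np.cos(t)-(z-79)*np.sin(t))+n*y+np.array([0,0,1])*((x-99)*np.sin(t)+(z-79)*np.cos(t))
    print(d,proj(c,[f(-50,-35,3),f(-50,35,3)]).ravel(),"back",proj(c,[f(45,35,56),f(45,35,0)]).ravel())
# tin ends: edges of inside along long axis in top view
c=cams.camera("top");print("tin rim corners",ray(c,[(255.5,254),(262.3,316.7),(421,232),(429,293)],50)[:,:2])
E
```

```text
0 [244.3 105.3 267.7 115.3] back [234.9 116.3 239.4 138.6]
-4 [245.  100.2 268.6 110.2] back [235.  114.4 240.8 135.8]
4 [243.4 110.3 266.6 120.4] back [234.6 118.3 237.9 141.3]
tin rim corners [[ 519.4  135.2]
 [ 402.3  122.7]
 [ 557.7 -175.4]
 [ 443.8 -188.2]]
```

The observed corners fit a droop of about 0°, so the scoop lies level, with the TCP at scoop coordinates (99,0,79). The tin heading is 97.4° and its centre is about (481.5,-26).

```bash
cat >> h.py <<'E'
C=np.array([481.5,-26.]);U=np.array([np.cos(np.radians(97.4)),np.sin(np.radians(97.4))])
def tcp(s,z,lat=0): # scoop origin at tin coordinate s, underside height z, flat
    q=C+(s-99)*U+lat*np.array([-U[1],U[0]]);return (q[0],q[1],z+79)
E
python3 - <<'E'
from h import *
Q=Rt(97.4,14.7)
plan((tcp(-88,100),Q,10),(tcp(-88,60),Q,2))
E
```

```text
[{'dx':-0.06,'dy':0.27,'dz':0.01,'ax':-0.2,'ay':0.0,'az':0.77},{'dx':-0.03,'dy':0.27,'dz':0.01,'ax':-0.21,'ay':-0.01,'az':0.77},{'dx':0.02,'dy':0.27,'dz':0.03,'ax':-0.2,'ay':0.0,'az':0.77},{'dx':0.04,'dy':0.27,'dz':0.03,'ax':-0.21,'ay':0.0,'az':0.77},{'dx':0.09,'dy':0.26,'dz':0.04,'ax':-0.2,'ay':0.0,'az':0.76},{'dx':0.12,'dy':0.24,'dz':0.06,'ax':-0.21,'ay':-0.01,'az':0.77},{'dx':0.14,'dy':0.23,'dz':0.06,'ax':-0.2,'ay':0.0,'az':0.77},{'dx':0.18,'dy':0.19,'dz':0.07,'ax':-0.21,'ay':0.0,'az':0.77},{'dx':0.2,'dy':0.17,'dz':0.07,'ax':-0.2,'ay':-0.01,'az':0.77},{'dx':0.23,'dy':0.14,'dz':0.08,'ax':-0.21,'ay':0.0,'az':0.77}]
[{'dx':-0.13,'dy':0.0,'dz':0.49,'ax':0.0,'ay':0.0,'az':0.0},{'dx':-0.13,'dy':0.0,'dz':0.48,'ax':0.0,'ay':0.0,'az':0.0}]
```

Emit:
jog_arm:
  commands:
    - {"dx": -0.06, "dy": 0.27, "dz": 0.01, "ax": -0.2, "ay": 0, "az": 0.77, "gripper": 1}
    - {"dx": -0.03, "dy": 0.27, "dz": 0.01, "ax": -0.21, "ay": 0, "az": 0.77, "gripper": 1}
    - {"dx": 0.02, "dy": 0.27, "dz": 0.03, "ax": -0.2, "ay": 0, "az": 0.77, "gripper": 1}
    - {"dx": 0.04, "dy": 0.27, "dz": 0.03, "ax": -0.21, "ay": 0, "az": 0.77, "gripper": 1}
    - {"dx": 0.09, "dy": 0.26, "dz": 0.04, "ax": -0.2, "ay": 0, "az": 0.77, "gripper": 1}
    - {"dx": 0.12, "dy": 0.24, "dz": 0.06, "ax": -0.21, "ay": 0, "az": 0.77, "gripper": 1}
    - {"dx": 0.14, "dy": 0.23, "dz": 0.06, "ax": -0.2, "ay": 0, "az": 0.77, "gripper": 1}
    - {"dx": 0.18, "dy": 0.19, "dz": 0.07, "ax": -0.21, "ay": 0, "az": 0.77, "gripper": 1}
    - {"dx": 0.2, "dy": 0.17, "dz": 0.07, "ax": -0.2, "ay": 0, "az": 0.77, "gripper": 1}
    - {"dx": 0.23, "dy": 0.14, "dz": 0.08, "ax": -0.21, "ay": 0, "az": 0.77, "gripper": 1}

```text
clock: 10.42
eef_pos: [505.6, -211.2, 179.1]
eef_rot: [-3.138, -0.26, 1.692]
wrist_force: [-0.3, -1.2, -1.3]
finger_gap: 23.4
finger_force: 55.0
```

Emit:
jog_arm:
  commands:
    - {"dx": -0.1, "dy": 0, "dz": 0.4, "ax": 0, "ay": 0, "az": 0, "gripper": 1}
    - {"dx": 0, "dy": 0, "dz": 0, "ax": 0, "ay": 0, "az": 0, "gripper": 1}

```text
clock: 10.68
eef_pos: [505.0, -211.3, 161.5]
eef_rot: [-3.137, -0.261, 1.7]
wrist_force: [0.8, -0.2, -0.6]
finger_gap: 23.1
finger_force: 55.0
```

```bash
python3 - <<'E'
from h import *
st();print(tcp(-88,4))
b=cams.camera("top")["image"][:,:,::-1]
cv2.imwrite("pics/t3.png",cv2.resize(b[180:330,240:540],(800,400),interpolation=cv2.INTER_CUBIC))
E
```

```text
10.68 [ 505.  -211.3  161.5] [-179.7  -14.9   97.4] [-0.55  0.44  1.5   0.2   1.37 -0.74] F [ 0.8 -0.2 -0.6] gap 23.1 55.0
(np.float64(505.5847765600043), np.float64(-211.4425073656379), 83)
```

View pics/t3.png

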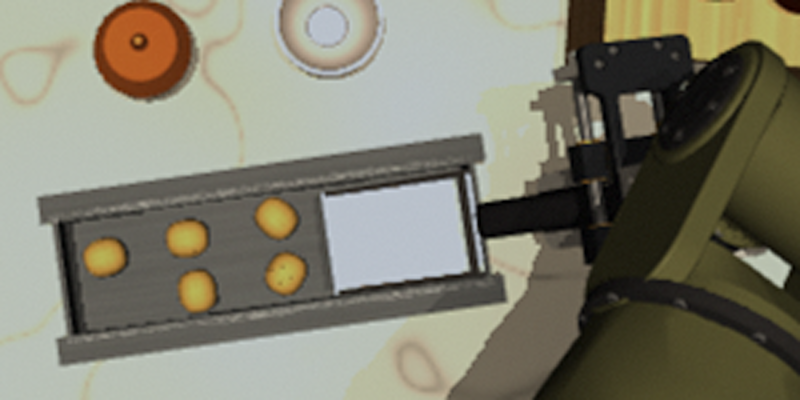

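The pan hangs above the empty end of the tin. Its lip corners are at (318,193) and (335,295) in the crop, and all potatoes lie ahead of the lip. I'll check the alignment in the tin frame.

```bash
python3 - <<'E'
from h import *
np.set_printoptions(suppress=True,precision=1)
c=cams.camera("top")
def T(P): d=P[:,:2]-C;return np.c_[d@U,d@np.array([-U[1],U[0]])]
f=lambda L:[(240+x*.375,180+y*.375) for x,y in L]
print("lip",T(ray(c,f([(318,193),(335,295)]),86)))
print("rims outer z50",T(ray(c,f([(38,198),(482,134),(62,364),(506,300)]),50)))
print("inner end floor?",T(ray(c,f([(75,222),(90,330)]),4)), "end wall top",T(ray(c,f([(58,222),(75,335)]),50)),"-x wall top",T(ray(c,f([(474,168),(488,272)]),50)))
plan((tcp(-88,8),Rt(97.4,14.9),4))
E
```

```text
lip [[-36.7 -33.2]
 [-38.4  36.9]]
rims outer z50 [[ 157.4  -58.2]
 [-158.   -59.6]
 [ 155.9   59.3]
 [-157.5   57.6]]
inner end floor? [[138.6 -39.7]
 [138.2  39.7]] end wall top [[145.6 -39.5]
 [144.2  40.5]] -x wall top [[-148.9  -36.8]
 [-147.9   36.6]]
[{'dx':-0.12,'dy':0.0,'dz':0.46,'ax':0.0,'ay':0.0,'az':0.0},{'dx':-0.12,'dy':0.0,'dz':0.46,'ax':-0.01,'ay':0.0,'az':0.0},{'dx':-0.12,'dy':0.0,'dz':0.46,'ax':0.0,'ay':0.0,'az':0.0},{'dx':-0.12,'dy':0.0,'dz':0.46,'ax':0.0,'ay':0.0,'az':0.0}]
```

Emit:
jog_arm:
  commands:
    - {"dx": -0.12, "dy": 0.04, "dz": 0.45, "ax": 0, "ay": 0, "az": 0, "gripper": 1}
    - {"dx": -0.12, "dy": 0, "dz": 0.45, "ax": 0, "ay": 0, "az": 0, "gripper": 1}
    - {"dx": -0.12, "dy": 0, "dz": 0.45, "ax": 0, "ay": 0, "az": 0, "gripper": 1}
    - {"dx": -0.12, "dy": 0, "dz": 0.45, "ax": 0, "ay": 0, "az": 0, "gripper": 1}
    - {"dx": 0, "dy": 0, "dz": 0, "ax": 0, "ay": 0, "az": 0, "gripper": 1}

```text
clock: 11.4
eef_pos: [506.7, -211.0, 87.5]
eef_rot: [-3.138, -0.26, 1.697]
wrist_force: [0.3, 0.6, -1.0]
finger_gap: 23.6
finger_force: 55.0
```

Emit:
jog_arm:
  commands:
    - {"dx": -0.02, "dy": 0, "dz": 0.08, "ax": 0, "ay": 0, "az": 0, "gripper": 1}
    - {"dx": 0, "dy": 0, "dz": 0, "ax": 0, "ay": 0, "az": 0, "gripper": 1}

```text
clock: 11.65
eef_pos: [507.5, -211.4, 86.3]
eef_rot: [-3.141, -0.258, 1.698]
wrist_force: [0.4, 0.8, -2.5]
finger_gap: 23.7
finger_force: 55.0
```

```bash
python3 - <<'E'
from h import *
st()
E
```

```text
11.65 [ 507.5 -211.4   86.3] [-179.9  -14.8   97.3] [-0.55  0.53  1.56  0.21  1.23 -0.77] F [ 0.4  0.8 -2.5] gap 23.7 55.0
```

Emit:
jog_arm:
  commands:
    - {"dx": -0.02, "dy": 0, "dz": 0.08, "ax": 0, "ay": 0, "az": 0, "gripper": 1}
    - {"dx": 0, "dy": 0, "dz": 0, "ax": 0, "ay": 0, "az": 0, "gripper": 1}

```text
clock: 11.9
eef_pos: [507.5, -211.3, 83.0]
eef_rot: [-3.141, -0.259, 1.698]
wrist_force: [0.8, -0.2, 1.8]
finger_gap: 23.6
finger_force: 55.0
```

```bash
python3 - <<'E'
from h import *
st()
E
```

```text
11.9 [ 507.5 -211.3   83. ] [-180.   -14.8   97.3] [-0.55  0.54  1.56  0.21  1.22 -0.77] F [ 0.8 -0.2  1.8] gap 23.6 55.0
```

Emit:
jog_arm:
  commands:
    - {"dx": 0.19, "dy": 0, "dz": 0.07, "ax": 0, "ay": 0, "az": 0, "gripper": 1}
    - {"dx": 0.39, "dy": 0, "dz": 0.1, "ax": 0, "ay": 0, "az": 0, "gripper": 1}
    - {"dx": 0.39, "dy": 0, "dz": 0.1, "ax": 0, "ay": 0, "az": 0, "gripper": 1}
    - {"dx": 0.39, "dy": 0, "dz": 0.1, "ax": 0, "ay": 0, "az": 0, "gripper": 1}
    - {"dx": 0.39, "dy": 0, "dz": 0.1, "ax": 0, "ay": 0, "az": 0, "gripper": 1}
    - {"dx": 0.39, "dy": 0, "dz": 0.1, "ax": 0, "ay": 0, "az": 0, "gripper": 1}
    - {"dx": 0.39, "dy": 0, "dz": 0.1, "ax": 0, "ay": 0, "az": 0, "gripper": 1}

```text
clock: 12.78
eef_pos: [494.2, -106.9, 83.0]
eef_rot: [-3.141, -0.258, 1.698]
wrist_force: [0.7, -1.4, 5.1]
finger_gap: 23.6
finger_force: 55.0
```

```bash
cat >> h.py <<'E'
def pots(z=20):
    c=cams.camera("top");hsv=cv2.cvtColor(c["image"],cv2.COLOR_RGB2HSV)
    m=cv2.inRange(hsv,(15,120,80),(30,255,255));m[:,440:]=0
    n,l,s,ct=cv2.connectedComponentsWithStats(m)
    for i in range(1,n):
        if s[i,4]>30:
            P=ray(c,ct[i],z)[0];d=P[:2]-C;print("pot px",ct[i].round(),"area",s[i,4],"tin",(d@U).round(),(d@np.array([-U[1],U[0]])).round())
def lip():
    d=np.array(manip.read_state()["eef_pos"])[:2]-C;print("lip at tin",d@U+149, "lat",d@np.array([-U[1],U[0]]))
E
python3 - <<'E'
from h import *
st();lip();pots()
E
```

```text
12.78 [ 494.2 -106.9   83. ] [-180.   -14.8   97.3] [-0.4   0.43  1.72  0.25  1.13 -0.64] F [ 0.7 -1.4  5.1] gap 23.6 55.0
lip at tin 67.18379813394459 lat -2.142506585538193
pot px [434. 258.] area 54 tin -180.0 -5.0
pot px [307. 279.] area 661 tin 67.0 1.0
pot px [279. 276.] area 181 tin 120.0 -12.0
pot px [414. 282.] area 50 tin -134.0 35.0
```

Emit:
jog_arm:
  commands:
    - {"dx": 0.39, "dy": 0, "dz": 0.1, "ax": 0, "ay": 0, "az": 0, "gripper": 1}
    - {"dx": 0.39, "dy": 0, "dz": 0.1, "ax": 0, "ay": 0, "az": 0, "gripper": 1}
    - {"dx": 0.39, "dy": 0, "dz": 0.1, "ax": 0, "ay": 0, "az": 0, "gripper": 1}
    - {"dx": 0.3, "dy": 0, "dz": 0.08, "ax": 0, "ay": 0, "az": 0, "gripper": 1}
    - {"dx": 0.2, "dy": 0, "dz": 0.05, "ax": 0, "ay": 0, "az": 0, "gripper": 1}

```text
clock: 13.45
eef_pos: [485.1, -38.3, 83.1]
eef_rot: [-3.14, -0.259, 1.698]
wrist_force: [-0.0, -3.1, 2.1]
finger_gap: 23.7
finger_force: 55.0
```

```bash
python3 - <<'E'
from h import *
st();lip();pots()
b=cams.camera("top")["image"][:,:,::-1]
cv2.imwrite("pics/t4.png",cv2.resize(b[220:330,240:400],(640,440),interpolation=cv2.INTER_CUBIC))
E
```

```text
13.45 [485.1 -38.3  83.1] [-179.9  -14.8   97.3] [-0.28  0.38  1.79  0.27  1.09 -0.54] F [-0.  -3.1  2.1] gap 23.7 55.0
lip at tin 136.38452645064294 lat -2.001953475986886
pot px [407. 259.] area 295 tin -129.0 -10.0
pot px [402. 272.] area 265 tin -115.0 12.0
pot px [283. 281.] area 849 tin 112.0 -1.0
pot px [364. 292.] area 31 tin -38.0 41.0
pot px [430. 324.] area 32 tin -153.0 118.0
```

View pics/t4.png

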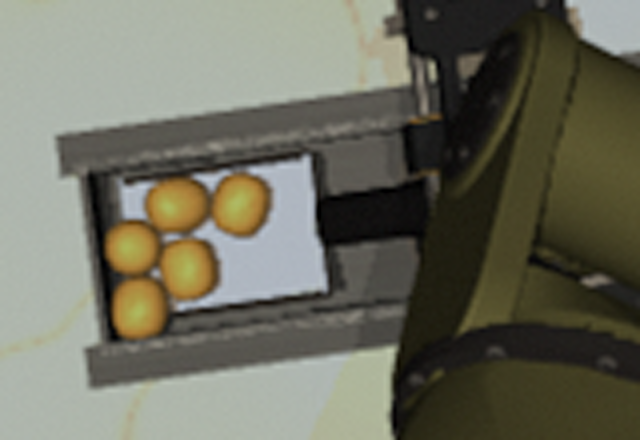

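Three potatoes sit well inside the pan, and two lie over the lip against the tin's end wall (crop (135,245) and (140,308)). I'll push in a little more, then tilt the lip up while lifting.

```bash
python3 - <<'E'
from h import *
p=np.array(manip.read_state()["eef_pos"]);u=np.r_[U,0];z=np.array([0,0,1])
a=p+8*u;b=a-18*u;c=b+120*z
plan((a,Rt(97.3,14.8),2),(b,Rt(97.3,36),4),(c,Rt(97.3,36),4))
E
```

```text
[{'dx':0.1,'dy':0.0,'dz':0.03,'ax':-0.01,'ay':0.0,'az':0.0},{'dx':0.09,'dy':0.0,'dz':0.02,'ax':0.0,'ay':-0.01,'az':0.0},{'dx':-0.11,'dy':0.0,'dz':-0.03,'ax':0.0,'ay':0.53,'az':0.0},{'dx':-0.1,'dy':0.0,'dz':-0.04,'ax':0.0,'ay':0.53,'az':0.0},{'dx':-0.1,'dy':0.0,'dz':-0.04,'ax':0.0,'ay':0.53,'az':0.0},{'dx':-0.1,'dy':0.0,'dz':-0.06,'ax':0.0,'ay':0.53,'az':0.0},{'dx':0.44,'dy':0.0,'dz':-0.61,'ax':0.0,'ay':0.0,'az':0.0},{'dx':0.44,'dy':0.0,'dz':-0.6,'ax':0.0,'ay':0.0,'az':0.0},{'dx':0.44,'dy':0.0,'dz':-0.61,'ax':0.0,'ay':0.0,'az':0.0},{'dx':0.44,'dy':0.0,'dz':-0.61,'ax':0.0,'ay':0.0,'az':0.0}]
```

Emit:
jog_arm:
  commands:
    - {"dx": 0.1, "dy": 0, "dz": 0.02, "ax": 0, "ay": 0, "az": 0, "gripper": 1}
    - {"dx": 0.09, "dy": 0, "dz": 0.02, "ax": 0, "ay": 0, "az": 0, "gripper": 1}
    - {"dx": -0.1, "dy": 0, "dz": -0.03, "ax": 0, "ay": 0.53, "az": 0, "gripper": 1}
    - {"dx": -0.1, "dy": 0, "dz": -0.04, "ax": 0, "ay": 0.53, "az": 0, "gripper": 1}
    - {"dx": -0.1, "dy": 0, "dz": -0.04, "ax": 0, "ay": 0.53, "az": 0, "gripper": 1}
    - {"dx": -0.1, "dy": 0, "dz": -0.06, "ax": 0, "ay": 0.53, "az": 0, "gripper": 1}
    - {"dx": 0, "dy": 0, "dz": 0, "ax": 0, "ay": 0, "az": 0, "gripper": 1}

```text
clock: 14.42
eef_pos: [486.1, -49.3, 82.4]
eef_rot: [-3.137, -0.629, 1.694]
wrist_force: [-0.2, -0.0, -2.1]
finger_gap: 23.7
finger_force: 55.0
```

```bash
python3 - <<'E'
from h import *
st()
b=cams.camera("top")["image"][:,:,::-1];a=cams.camera("scene")["image"][:,:,::-1]
cv2.imwrite("pics/t5.png",np.hstack([cv2.resize(b[220:330,240:400],(400,275),interpolation=cv2.INTER_CUBIC),cv2.resize(a[150:287,230:430],(400,275),interpolation=cv2.INTER_CUBIC)]))
E
```

```text
14.43 [486.1 -49.3  82.4] [-179.8  -36.    97. ] [-0.44  0.52  1.7   0.54  1.33 -0.8 ] F [-0.2 -0.  -2.1] gap 23.7 55.0
```

View pics/t5.png

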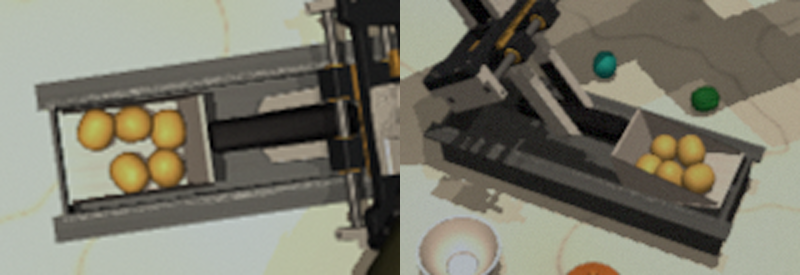

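All five potatoes are in the pan (top-view crop around (130,145)). Next I'll plan the lift, the carry and the pour, with the lip over the cooker's mouth. The cooker axis is at about (588.5,330), and the key is 135 mm from it, against 137 given.

```bash
cat >> h.py <<'E'
VL=Rt(97.4,14.8).inv().apply(np.r_[149*U,-79])  # lip in tool frame
def pour(lip_,L,th):
    R=Rt(L,14.8-th);return tuple(np.array(lip_)-R.apply(VL)),R
E
python3 - <<'E'
from h import *
p=np.array(manip.read_state()["eef_pos"]);Q=Rt(97.,36)
L=112;l=np.array([np.cos(np.radians(L)),np.sin(np.radians(L))]);P=np.array([588.5,330])-20*l
a=pour((*P,190),L,-17);print(a[0])
plan((p+np.array([0,0,135]),Q,5),(*a,12))
E
```

```text
(np.float64(658.0220289333053), np.float64(157.92694016434882), np.float64(221.98469171739202))
[{'dx':0.4,'dy':0.0,'dz':-0.55,'ax':-0.01,'ay':0.0,'az':0.0},{'dx':0.39,'dy':0.0,'dz':-0.54,'ax':0.0,'ay':0.0,'az':0.01},{'dx':0.4,'dy':0.0,'dz':-0.55,'ax':-0.01,'ay':0.01,'az':0.0},{'dx':0.39,'dy':0.0,'dz':-0.55,'ax':0.0,'ay':0.0,'az':0.0},{'dx':0.4,'dy':0.0,'dz':-0.54,'ax':-0.01,'ay':0.0,'az':0.0},{'dx':0.31,'dy':0.41,'dz':0.22,'ax':0.07,'ay':-0.03,'az':-0.1},{'dx':0.31,'dy':0.41,'dz':0.21,'ax':0.07,'ay':-0.04,'az':-0.11},{'dx':0.31,'dy':0.43,'dz':0.21,'ax':0.07,'ay':-0.03,'az':-0.1},{'dx':0.29,'dy':0.43,'dz':0.19,'ax':0.07,'ay':-0.04,'az':-0.1},{'dx':0.29,'dy':0.44,'dz':0.2,'ax':0.07,'ay':-0.03,'az':-0.11}]
[{'dx':0.28,'dy':0.44,'dz':0.18,'ax':0.07,'ay':-0.04,'az':-0.1},{'dx':0.28,'dy':0.46,'dz':0.18,'ax':0.07,'ay':-0.03,'az':-0.1},{'dx':0.27,'dy':0.46,'dz':0.17,'ax':0.07,'ay':-0.04,'az':-0.11},{'dx':0.26,'dy':0.46,'dz':0.16,'ax':0.07,'ay':-0.03,'az':-0.1},{'dx':0.25,'dy':0.48,'dz':0.15,'ax':0.07,'ay':-0.04,'az':-0.1},{'dx':0.24,'dy':0.48,'dz':0.15,'ax':0.07,'ay':-0.03,'az':-0.11},{'dx':0.24,'dy':0.49,'dz':0.14,'ax':0.07,'ay':-0.04,'az':-0.1}]
```

Emit:
jog_arm:
  commands:
    - {"dx": 0.2, "dy": 0, "dz": -0.3, "ax": 0, "ay": 0, "az": 0, "gripper": 1}
    - {"dx": 0.4, "dy": 0, "dz": -0.55, "ax": 0, "ay": 0, "az": 0, "gripper": 1}
    - {"dx": 0.4, "dy": 0, "dz": -0.55, "ax": 0, "ay": 0, "az": 0, "gripper": 1}
    - {"dx": 0.4, "dy": 0, "dz": -0.55, "ax": 0, "ay": 0, "az": 0, "gripper": 1}
    - {"dx": 0.4, "dy": 0, "dz": -0.55, "ax": 0, "ay": 0, "az": 0, "gripper": 1}
    - {"dx": 0.2, "dy": 0, "dz": -0.27, "ax": 0, "ay": 0, "az": 0, "gripper": 1}
    - {"dx": 0.15, "dy": 0.2, "dz": 0.11, "ax": 0.03, "ay": 0, "az": -0.05, "gripper": 1}
    - {"dx": 0.31, "dy": 0.41, "dz": 0.21, "ax": 0.07, "ay": -0.04, "az": -0.1, "gripper": 1}
    - {"dx": 0.31, "dy": 0.42, "dz": 0.21, "ax": 0.07, "ay": -0.04, "az": -0.1, "gripper": 1}
    - {"dx": 0.3, "dy": 0.43, "dz": 0.2, "ax": 0.07, "ay": -0.04, "az": -0.1, "gripper": 1}

```text
clock: 15.78
eef_pos: [536.9, 12.4, 220.2]
eef_rot: [-3.14, -0.608, 1.772]
wrist_force: [0.2, 0.0, -2.7]
finger_gap: 23.5
finger_force: 55.0
```

Emit:
jog_arm:
  commands:
    - {"dx": 0.29, "dy": 0.43, "dz": 0.19, "ax": 0.07, "ay": -0.04, "az": -0.1, "gripper": 1}
    - {"dx": 0.28, "dy": 0.44, "dz": 0.18, "ax": 0.07, "ay": -0.04, "az": -0.1, "gripper": 1}
    - {"dx": 0.28, "dy": 0.46, "dz": 0.18, "ax": 0.07, "ay": -0.03, "az": -0.1, "gripper": 1}
    - {"dx": 0.27, "dy": 0.46, "dz": 0.17, "ax": 0.07, "ay": -0.04, "az": -0.1, "gripper": 1}
    - {"dx": 0.26, "dy": 0.46, "dz": 0.16, "ax": 0.07, "ay": -0.03, "az": -0.1, "gripper": 1}
    - {"dx": 0.25, "dy": 0.48, "dz": 0.15, "ax": 0.07, "ay": -0.04, "az": -0.1, "gripper": 1}
    - {"dx": 0.24, "dy": 0.48, "dz": 0.15, "ax": 0.07, "ay": -0.03, "az": -0.1, "gripper": 1}
    - {"dx": 0.2, "dy": 0.4, "dz": 0.12, "ax": 0.05, "ay": -0.03, "az": -0.1, "gripper": 1}

```text
clock: 16.77
eef_pos: [649.4, 146.1, 221.9]
eef_rot: [-3.137, -0.56, 1.94]
wrist_force: [0.0, 0.2, -2.4]
finger_gap: 23.5
finger_force: 55.0
```

```bash
python3 - <<'E'
from h import *
st();s=manip.read_state();p=np.array(s["eef_pos"]);print("lip",p+Ro.from_euler("xyz",s["eef_rot"]).apply(VL))
L=112;l=np.array([np.cos(np.radians(L)),np.sin(np.radians(L))]);P=np.array([588.5,330])-20*l
plan((*pour((*P,175),L,5),4),(*pour((*P,140),L,30),5),(*pour((*P,125),L,62),6))
E
```

```text
16.77 [649.4 146.1 221.9] [-179.7  -32.1  111.1] [-0.02  0.67  1.07  0.51  1.63 -0.42] F [ 0.   0.2 -2.4] gap 23.5 55.0
lip [589.1030333  300.49503025 190.73406401]
[{'dx':0.32,'dy':0.07,'dz':-0.13,'ax':0.0,'ay':-0.56,'az':-0.02},{'dx':0.3,'dy':0.08,'dz':-0.16,'ax':0.0,'ay':-0.55,'az':-0.02},{'dx':0.29,'dy':0.08,'dz':-0.19,'ax':0.0,'ay':-0.56,'az':-0.02},{'dx':0.26,'dy':0.07,'dz':-0.22,'ax':0.0,'ay':-0.56,'az':-0.02},{'dx':0.27,'dy':0.0,'dz':-0.04,'ax':0.0,'ay':-0.5,'az':0.0},{'dx':0.27,'dy':0.0,'dz':-0.06,'ax':0.0,'ay':-0.5,'az':0.0},{'dx':0.26,'dy':0.0,'dz':-0.08,'ax':0.0,'ay':-0.5,'az':0.0},{'dx':0.25,'dy':0.0,'dz':-0.1,'ax':0.0,'ay':-0.5,'az':0.0},{'dx':0.24,'dy':0.0,'dz':-0.13,'ax':0.01,'ay':-0.5,'az':0.0},{'dx':0.35,'dy':0.0,'dz':-0.14,'ax':0.0,'ay':-0.53,'az':0.0}]
[{'dx':0.33,'dy':0.0,'dz':-0.17,'ax':0.0,'ay':-0.54,'az':0.0},{'dx':0.32,'dy':0.0,'dz':-0.21,'ax':0.0,'ay':-0.53,'az':0.0},{'dx':0.29,'dy':0.0,'dz':-0.23,'ax':0.0,'ay':-0.53,'az':0.0},{'dx':0.28,'dy':0.0,'dz':-0.25,'ax':0.0,'ay':-0.53,'az':0.0},{'dx':0.24,'dy':0.0,'dz':-0.28,'ax':0.0,'ay':-0.54,'az':0.0}]
```

Emit:
jog_arm:
  commands:
    - {"dx": 0.32, "dy": 0.07, "dz": -0.13, "ax": 0, "ay": -0.56, "az": -0.02, "gripper": 1}
    - {"dx": 0.3, "dy": 0.08, "dz": -0.16, "ax": 0, "ay": -0.55, "az": -0.02, "gripper": 1}
    - {"dx": 0.29, "dy": 0.08, "dz": -0.19, "ax": 0, "ay": -0.56, "az": -0.02, "gripper": 1}
    - {"dx": 0.26, "dy": 0.07, "dz": -0.22, "ax": 0, "ay": -0.56, "az": -0.02, "gripper": 1}
    - {"dx": 0.27, "dy": 0, "dz": -0.04, "ax": 0, "ay": -0.5, "az": 0, "gripper": 1}
    - {"dx": 0.27, "dy": 0, "dz": -0.06, "ax": 0, "ay": -0.5, "az": 0, "gripper": 1}
    - {"dx": 0.26, "dy": 0, "dz": -0.08, "ax": 0, "ay": -0.5, "az": 0, "gripper": 1}
    - {"dx": 0.25, "dy": 0, "dz": -0.1, "ax": 0, "ay": -0.5, "az": 0, "gripper": 1}
    - {"dx": 0.24, "dy": 0, "dz": -0.13, "ax": 0, "ay": -0.5, "az": 0, "gripper": 1}
    - {"dx": 0.35, "dy": 0, "dz": -0.14, "ax": 0, "ay": -0.53, "az": 0, "gripper": 1}

```text
clock: 18.02
eef_pos: [623.3, 241.8, 285.4]
eef_rot: [3.14, 0.361, 1.954]
wrist_force: [0.9, -0.1, -2.0]
finger_gap: 23.4
finger_force: 55.0
```

```bash
python3 - <<'E'
from h import *
st();s=manip.read_state();p=np.array(s["eef_pos"]);print("lip",p+Ro.from_euler("xyz",s["eef_rot"]).apply(VL))
L=112;l=np.array([np.cos(np.radians(L)),np.sin(np.radians(L))]);P=np.array([588.5,330])-20*l
plan((*pour((*P,122),L,62),5))
E
```

```text
18.02 [623.3 241.8 285.4] [179.9  20.7 111.9] [ 0.45  0.56  1.05 -0.36  1.55  0.08] F [ 0.9 -0.1 -2. ] gap 23.4 55.0
lip [595.33474216 311.83908222 134.50994501]
[{'dx':0.34,'dy':0.0,'dz':-0.16,'ax':0.0,'ay':-0.53,'az':0.0},{'dx':0.32,'dy':0.01,'dz':-0.18,'ax':0.0,'ay':-0.53,'az':0.0},{'dx':0.31,'dy':0.0,'dz':-0.22,'ax':0.0,'ay':-0.53,'az':0.0},{'dx':0.28,'dy':0.01,'dz':-0.24,'ax':0.01,'ay':-0.53,'az':-0.01},{'dx':0.26,'dy':0.0,'dz':-0.27,'ax':0.0,'ay':-0.53,'az':0.0}]
```

Emit:
jog_arm:
  commands:
    - {"dx": 0.34, "dy": 0, "dz": -0.16, "ax": 0, "ay": -0.53, "az": 0, "gripper": 1}
    - {"dx": 0.32, "dy": 0, "dz": -0.18, "ax": 0, "ay": -0.53, "az": 0, "gripper": 1}
    - {"dx": 0.31, "dy": 0, "dz": -0.22, "ax": 0, "ay": -0.53, "az": 0, "gripper": 1}
    - {"dx": 0.28, "dy": 0, "dz": -0.24, "ax": 0, "ay": -0.53, "az": 0, "gripper": 1}
    - {"dx": 0.26, "dy": 0, "dz": -0.27, "ax": 0, "ay": -0.53, "az": 0, "gripper": 1}
    - {"dx": 0, "dy": 0, "dz": 0, "ax": 0, "ay": 0, "az": 0, "gripper": 1}
    - {"dx": 0, "dy": 0, "dz": 0, "ax": 0, "ay": 0, "az": 0, "gripper": 1}
    - {"dx": 0, "dy": 0, "dz": 0, "ax": 0, "ay": 0, "az": 0, "gripper": 1}

```text
clock: 19.02
eef_pos: [596.2, 309.0, 292.3]
eef_rot: [3.136, 0.82, 1.949]
wrist_force: [-0.5, 0.4, -1.2]
finger_gap: 23.8
finger_force: 55.0
```

```bash
python3 - <<'E'
from h import *
st();s=manip.read_state();p=np.array(s["eef_pos"]);print("lip",p+Ro.from_euler("xyz",s["eef_rot"]).apply(VL))
b=cams.camera("top")["image"][:,:,::-1];a=cams.camera("scene")["image"][:,:,::-1]
cv2.imwrite("pics/t6.png",np.hstack([cv2.resize(b[120:320,60:260],(400,400),interpolation=cv2.INTER_CUBIC),cv2.resize(a[200:440,380:620],(400,400),interpolation=cv2.INTER_CUBIC)]))
E
```

```text
19.02 [596.2 309.  292.3] [179.7  47.  111.7] [ 0.69  0.69  0.98 -0.78  1.72  0.28] F [-0.5  0.4 -1.2] gap 23.8 55.0
lip [596.43685363 310.0082056  123.60917426]
```

View pics/t6.png

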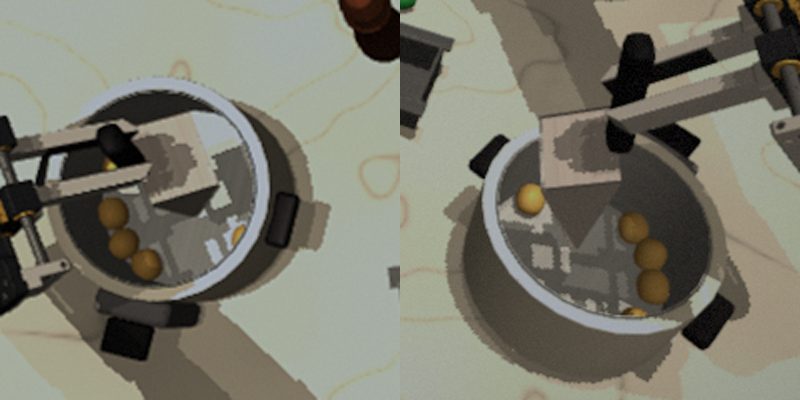

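All five potatoes lie in the pot: three at (113,212), (123,243) and (145,265) in the left crop, and two more visible on the right at (530,198) and (635,313). The scoop is empty. Now I'll put it back on the open counter at about (335,210).

```bash
python3 - <<'E'
from h import *
p=np.array(manip.read_state()["eef_pos"])
L=np.radians(175);o=np.array([335,210.])-99*np.array([np.cos(L),np.sin(L)]);print(o)
plan((p+[0,0,60],Rt(111.7,-40),2),((*o,260),Rt(175,14.8),10),((*o,100),Rt(175,14.8),6))
c=cams.camera("top");print(proj(c,[335,210,0]))
E
```

```text
[433.62327511 201.37158147]
[{'dx':-0.55,'dy':0.0,'dz':-0.51,'ax':0.01,'ay':0.35,'az':0.0},{'dx':-0.51,'dy':0.0,'dz':-0.55,'ax':0.02,'ay':0.35,'az':0.0},{'dx':0.07,'dy':-0.48,'dz':0.24,'ax':-0.14,'ay':0.49,'az':-0.64},{'dx':0.1,'dy':-0.47,'dz':0.24,'ax':-0.15,'ay':0.49,'az':-0.64},{'dx':0.14,'dy':-0.46,'dz':0.24,'ax':-0.14,'ay':0.49,'az':-0.64},{'dx':0.17,'dy':-0.46,'dz':0.23,'ax':-0.14,'ay':0.49,'az':-0.64},{'dx':0.19,'dy':-0.44,'dz':0.24,'ax':-0.15,'ay':0.49,'az':-0.64},{'dx':0.23,'dy':-0.42,'dz':0.25,'ax':-0.14,'ay':0.49,'az':-0.64},{'dx':0.25,'dy':-0.4,'dz':0.26,'ax':-0.14,'ay':0.49,'az':-0.64},{'dx':0.27,'dy':-0.38,'dz':0.27,'ax':-0.14,'ay':0.49,'az':-0.64}]
[{'dx':0.28,'dy':-0.36,'dz':0.29,'ax':-0.15,'ay':0.49,'az':-0.64},{'dx':0.3,'dy':-0.33,'dz':0.3,'ax':-0.14,'ay':0.48,'az':-0.64},{'dx':-0.17,'dy':0.0,'dz':0.65,'ax':0.0,'ay':0.0,'az':0.0},{'dx':-0.17,'dy':0.0,'dz':0.64,'ax':0.0,'ay':0.0,'az':0.0},{'dx':-0.17,'dy':0.0,'dz':0.65,'ax':0.0,'ay':0.0,'az':0.0},{'dx':-0.17,'dy':0.0,'dz':0.64,'ax':0.0,'ay':0.0,'az':0.0},{'dx':-0.17,'dy':0.0,'dz':0.65,'ax':0.0,'ay':0.0,'az':0.0},{'dx':-0.17,'dy':0.0,'dz':0.64,'ax':0.0,'ay':0.0,'az':0.0}]
[[220.64371166 350.25830529]]
```

Emit:
jog_arm:
  commands:
    - {"dx": -0.55, "dy": 0, "dz": -0.51, "ax": 0, "ay": 0.35, "az": 0, "gripper": 1}
    - {"dx": -0.51, "dy": 0, "dz": -0.55, "ax": 0.02, "ay": 0.35, "az": 0, "gripper": 1}
    - {"dx": 0.07, "dy": -0.48, "dz": 0.24, "ax": -0.14, "ay": 0.49, "az": -0.64, "gripper": 1}
    - {"dx": 0.1, "dy": -0.47, "dz": 0.24, "ax": -0.15, "ay": 0.49, "az": -0.64, "gripper": 1}
    - {"dx": 0.14, "dy": -0.46, "dz": 0.24, "ax": -0.14, "ay": 0.49, "az": -0.64, "gripper": 1}
    - {"dx": 0.17, "dy": -0.46, "dz": 0.23, "ax": -0.14, "ay": 0.49, "az": -0.64, "gripper": 1}
    - {"dx": 0.19, "dy": -0.44, "dz": 0.24, "ax": -0.15, "ay": 0.49, "az": -0.64, "gripper": 1}
    - {"dx": 0.23, "dy": -0.42, "dz": 0.25, "ax": -0.14, "ay": 0.49, "az": -0.64, "gripper": 1}
    - {"dx": 0.25, "dy": -0.4, "dz": 0.26, "ax": -0.14, "ay": 0.49, "az": -0.64, "gripper": 1}
    - {"dx": 0.27, "dy": -0.38, "dz": 0.27, "ax": -0.14, "ay": 0.49, "az": -0.64, "gripper": 1}

```text
clock: 20.42
eef_pos: [465.4, 222.9, 278.5]
eef_rot: [-3.056, -0.079, 2.841]
wrist_force: [0.5, 0.3, -2.0]
finger_gap: 23.5
finger_force: 55.0
```

Emit:
jog_arm:
  commands:
    - {"dx": 0.28, "dy": -0.36, "dz": 0.29, "ax": -0.15, "ay": 0.49, "az": -0.64, "gripper": 1}
    - {"dx": 0.3, "dy": -0.33, "dz": 0.3, "ax": -0.14, "ay": 0.48, "az": -0.64, "gripper": 1}
    - {"dx": -0.17, "dy": 0, "dz": 0.65, "ax": 0, "ay": 0, "az": 0, "gripper": 1}
    - {"dx": -0.17, "dy": 0, "dz": 0.65, "ax": 0, "ay": 0, "az": 0, "gripper": 1}
    - {"dx": -0.17, "dy": 0, "dz": 0.65, "ax": 0, "ay": 0, "az": 0, "gripper": 1}
    - {"dx": 0, "dy": 0, "dz": 0, "ax": 0, "ay": 0, "az": 0, "gripper": 1}

```text
clock: 21.18
eef_pos: [433.1, 201.2, 178.0]
eef_rot: [-3.14, -0.259, 3.055]
wrist_force: [-0.6, -0.2, -0.6]
finger_gap: 23.5
finger_force: 55.0
```

```bash
python3 - <<'E'
from h import *
st()
p=np.array(manip.read_state()["eef_pos"])
plan(((p[0],p[1],86),Rt(175,14.8),4))
c=cams.camera("top");hsv=cv2.cvtColor(c["image"],cv2.COLOR_RGB2HSV);m=cv2.inRange(hsv,(12,120,40),(32,255,255));m[:150]=0;m[280:]=0;m[:,210:]=0
n,l,s,ct=cv2.connectedComponentsWithStats(m)
print([(ct[i].round(),s[i,4]) for i in range(1,n) if s[i,4]>25])
E
```

```text
21.18 [433.1 201.2 178. ] [-179.9  -14.8  175.1] [ 0.31  0.32  1.63  0.1   1.43 -1.2 ] F [-0.6 -0.2 -0.6] gap 23.5 55.0
[{'dx':-0.15,'dy':0.0,'dz':0.56,'ax':0.0,'ay':0.0,'az':0.0},{'dx':-0.14,'dy':0.0,'dz':0.55,'ax':-0.01,'ay':0.0,'az':0.0},{'dx':-0.15,'dy':0.0,'dz':0.56,'ax':0.0,'ay':0.0,'az':0.0},{'dx':-0.15,'dy':0.0,'dz':0.55,'ax':0.0,'ay':0.0,'az':0.01}]
[(array([  5., 238.]), np.int32(947)), (array([118., 203.]), np.int32(196)), (array([120., 247.]), np.int32(622)), (array([198., 253.]), np.int32(541)), (array([162., 242.]), np.int32(585)), (array([167., 273.]), np.int32(183))]
```

Emit:
jog_arm:
  commands:
    - {"dx": -0.15, "dy": 0, "dz": 0.56, "ax": 0, "ay": 0, "az": 0, "gripper": 1}
    - {"dx": -0.15, "dy": 0, "dz": 0.56, "ax": 0, "ay": 0, "az": 0, "gripper": 1}
    - {"dx": -0.15, "dy": 0, "dz": 0.56, "ax": 0, "ay": 0, "az": 0, "gripper": 1}
    - {"dx": -0.15, "dy": 0, "dz": 0.56, "ax": 0, "ay": 0, "az": 0, "gripper": 1}
    - {"dx": -0.03, "dy": 0, "dz": 0.1, "ax": 0, "ay": 0, "az": 0, "gripper": 1}
    - {"dx": 0, "dy": 0, "dz": 0, "ax": 0, "ay": 0, "az": 0, "gripper": 1}

```text
clock: 21.98
eef_pos: [434.9, 201.7, 83.2]
eef_rot: [3.141, -0.255, 3.056]
wrist_force: [0.9, -0.4, -1.6]
finger_gap: 23.4
finger_force: 55.0
```

Emit:
jog_arm:
  commands:
    - {"dx": -0.02, "dy": 0, "dz": 0.06, "ax": 0, "ay": 0, "az": 0, "gripper": 1}
    - {"dx": 0, "dy": 0, "dz": 0, "ax": 0, "ay": 0, "az": 0, "gripper": 1}

```text
clock: 22.22
eef_pos: [434.7, 201.6, 80.0]
eef_rot: [-3.141, -0.256, 3.056]
wrist_force: [0.5, 0.3, -1.5]
finger_gap: 23.5
finger_force: 55.0
```

Emit:
jog_arm:
  commands:
    - {"dx": -0.01, "dy": 0, "dz": 0.04, "ax": 0, "ay": 0, "az": 0, "gripper": 1}
    - {"dx": 0, "dy": 0, "dz": 0, "ax": 0, "ay": 0, "az": 0, "gripper": 1}
    - {"dx": 0, "dy": 0, "dz": 0, "ax": 0, "ay": 0, "az": 0, "gripper": 0.6}
    - {"dx": 0, "dy": 0, "dz": 0, "ax": 0, "ay": 0, "az": 0, "gripper": 0.4}
    - {"dx": 0, "dy": 0, "dz": 0, "ax": 0, "ay": 0, "az": 0, "gripper": 0.4}
    - {"dx": 0, "dy": 0, "dz": 0, "ax": 0, "ay": 0, "az": 0, "gripper": 0.4}
    - {"dx": 0, "dy": 0, "dz": 0, "ax": 0, "ay": 0, "az": 0, "gripper": 0.4}

```text
clock: 23.1
eef_pos: [434.4, 201.5, 77.8]
eef_rot: [-3.141, -0.257, 3.056]
wrist_force: [0.1, 0.1, 0.5]
finger_gap: 56.3
finger_force: 0.0
```

```bash
python3 - <<'E'
from h import *
st()
p=np.array(manip.read_state()["eef_pos"])
K=np.array([457.5,363.5]);yaw=Rt(194)
plan((p+[0,0,110],Rt(175,14.8),3),((*K,190),Rt(194,0),7),((*K,140),Rt(194,0),2))
E
```

```text
23.1 [434.4 201.5  77.8] [-180.   -14.7  175.1] [ 0.31  0.45  1.71  0.1   1.22 -1.23] F [0.1 0.1 0.5] gap 56.3 0.0
[{'dx':0.23,'dy':0.0,'dz':-0.89,'ax':0.0,'ay':0.0,'az':0.0},{'dx':0.24,'dy':0.0,'dz':-0.88,'ax':0.0,'ay':0.01,'az':0.01},{'dx':0.23,'dy':0.0,'dz':-0.89,'ax':-0.01,'ay':0.0,'az':0.0},{'dx':-0.03,'dy':0.58,'dz':-0.02,'ax':0.04,'ay':-0.21,'az':-0.27},{'dx':-0.06,'dy':0.58,'dz':-0.01,'ax':0.03,'ay':-0.21,'az':-0.27},{'dx':-0.08,'dy':0.58,'dz':-0.02,'ax':0.04,'ay':-0.21,'az':-0.27},{'dx':-0.11,'dy':0.58,'dz':-0.02,'ax':0.03,'ay':-0.21,'az':-0.27},{'dx':-0.14,'dy':0.56,'dz':-0.02,'ax':0.04,'ay':-0.21,'az':-0.27},{'dx':-0.17,'dy':0.56,'dz':-0.01,'ax':0.03,'ay':-0.21,'az':-0.27},{'dx':-0.2,'dy':0.55,'dz':-0.01,'ax':0.04,'ay':-0.21,'az':-0.27}]
[{'dx':0.0,'dy':0.0,'dz':0.62,'ax':0.0,'ay':0.0,'az':0.0},{'dx':0.01,'dy':0.0,'dz':0.63,'ax':0.0,'ay':0.0,'az':0.0}]
```

```bash
python3 - <<'E'
from h import *
p=np.array(manip.read_state()["eef_pos"])
K=np.array([456.5,363.7])
plan((p+[0,0,110],Rt(175,14.8),3),((*K,185),Rt(165.6,0),7))
E
```

```text
[{'dx':0.23,'dy':0.0,'dz':-0.89,'ax':0.0,'ay':0.0,'az':0.0},{'dx':0.24,'dy':0.0,'dz':-0.88,'ax':0.0,'ay':0.01,'az':0.01},{'dx':0.23,'dy':0.0,'dz':-0.89,'ax':-0.01,'ay':0.0,'az':0.0},{'dx':-0.03,'dy':0.58,'dz':0.0,'ax':-0.02,'ay':-0.21,'az':0.13},{'dx':-0.02,'dy':0.59,'dz':0.01,'ax':-0.01,'ay':-0.21,'az':0.14},{'dx':0.0,'dy':0.58,'dz':0.01,'ax':-0.02,'ay':-0.21,'az':0.13},{'dx':0.01,'dy':0.59,'dz':0.0,'ax':-0.02,'ay':-0.21,'az':0.13},{'dx':0.03,'dy':0.58,'dz':0.02,'ax':-0.01,'ay':-0.22,'az':0.14},{'dx':0.04,'dy':0.58,'dz':0.01,'ax':-0.02,'ay':-0.21,'az':0.13},{'dx':0.05,'dy':0.59,'dz':0.01,'ax':-0.02,'ay':-0.21,'az':0.13}]
```

Emit:
jog_arm:
  commands:
    - {"dx": 0.23, "dy": 0, "dz": -0.89, "ax": 0, "ay": 0, "az": 0, "gripper": 0.4}
    - {"dx": 0.23, "dy": 0, "dz": -0.89, "ax": 0, "ay": 0, "az": 0, "gripper": 0.4}
    - {"dx": 0.23, "dy": 0, "dz": -0.89, "ax": 0, "ay": 0, "az": 0, "gripper": 0.4}
    - {"dx": -0.03, "dy": 0.58, "dz": 0, "ax": -0.02, "ay": -0.21, "az": 0.13, "gripper": 1}
    - {"dx": -0.02, "dy": 0.58, "dz": 0.01, "ax": -0.02, "ay": -0.21, "az": 0.13, "gripper": 1}
    - {"dx": 0, "dy": 0.58, "dz": 0.01, "ax": -0.02, "ay": -0.21, "az": 0.13, "gripper": 1}
    - {"dx": 0.01, "dy": 0.58, "dz": 0.01, "ax": -0.02, "ay": -0.21, "az": 0.13, "gripper": 1}
    - {"dx": 0.03, "dy": 0.58, "dz": 0.01, "ax": -0.02, "ay": -0.21, "az": 0.13, "gripper": 1}
    - {"dx": 0.04, "dy": 0.58, "dz": 0.01, "ax": -0.02, "ay": -0.21, "az": 0.13, "gripper": 1}
    - {"dx": 0.05, "dy": 0.58, "dz": 0.01, "ax": -0.02, "ay": -0.21, "az": 0.13, "gripper": 1}

```text
clock: 24.35
eef_pos: [456.3, 363.5, 185.3]
eef_rot: [3.138, 0.001, 2.895]
wrist_force: [1.0, -1.1, 0.5]
finger_gap: 0.6
finger_force: 0.0
```

```bash
python3 - <<'E'
from h import *
st()
b=cams.camera("top")["image"][:,:,::-1];a=cams.camera("scene")["image"][:,:,::-1]
cv2.imwrite("pics/t7.png",np.hstack([cv2.resize(b[140:440,60:360],(400,400)),cv2.resize(a[150:420,350:620],(400,400))]))
plan(((456.5,363.7,135),Rt(165.6,0),3))
E
```

```text
24.35 [456.3 363.5 185.3] [1.798e+02 1.000e-01 1.659e+02] [ 0.61  0.4   1.47  0.    1.26 -0.72] F [ 1.  -1.1  0.5] gap 0.6 0.0
[{'dx':-0.01,'dy':0.0,'dz':0.42,'ax':0.01,'ay':0.0,'az':0.01},{'dx':0.0,'dy':-0.01,'dz':0.41,'ax':0.0,'ay':0.0,'az':0.02},{'dx':-0.01,'dy':0.0,'dz':0.42,'ax':0.01,'ay':0.0,'az':0.01}]
```

View pics/t7.png

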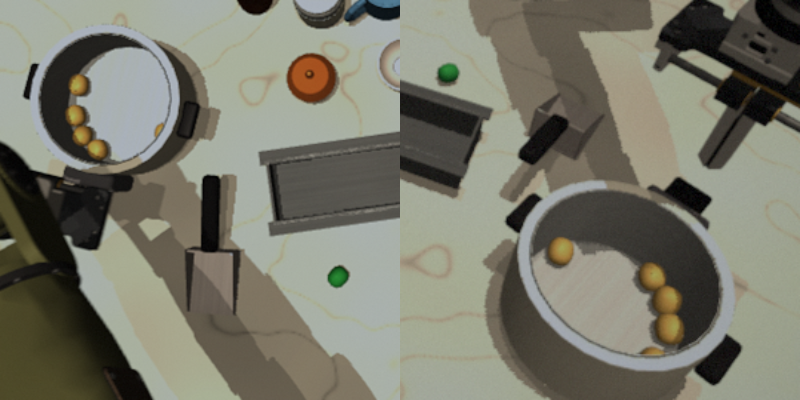

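The scoop lies flat on the counter at (212,280) in the left crop, all five potatoes are in the pot, and the closed fingers are over the key. Pressing it now.

Emit:
jog_arm:
  commands:
    - {"dx": 0, "dy": 0, "dz": 0.45, "ax": 0, "ay": 0, "az": 0, "gripper": 1}
    - {"dx": 0, "dy": 0, "dz": 0.45, "ax": 0, "ay": 0, "az": 0, "gripper": 1}
    - {"dx": 0, "dy": 0, "dz": 0.45, "ax": 0, "ay": 0, "az": 0, "gripper": 1}
    - {"dx": 0, "dy": 0, "dz": 0.2, "ax": 0, "ay": 0, "az": 0, "gripper": 1}
    - {"dx": 0, "dy": 0, "dz": 0.2, "ax": 0, "ay": 0, "az": 0, "gripper": 1}
    - {"dx": 0, "dy": 0, "dz": 0, "ax": 0, "ay": 0, "az": 0, "gripper": 1}
    - {"dx": 0, "dy": 0, "dz": 0, "ax": 0, "ay": 0, "az": 0, "gripper": 1}

```text
clock: 25.32
eef_pos: [456.4, 362.7, 115.8]
eef_rot: [3.138, 0.001, 2.896]
wrist_force: [-2.4, -3.2, 6.5]
finger_gap: 0.5
finger_force: 3.1
```

Emit:
jog_arm:
  commands:
    - {"dx": 0, "dy": 0, "dz": 0.06, "ax": 0, "ay": 0, "az": 0, "gripper": 1}
    - {"dx": 0, "dy": 0, "dz": 0.06, "ax": 0, "ay": 0, "az": 0, "gripper": 1}
    - {"dx": 0, "dy": 0, "dz": 0, "ax": 0, "ay": 0, "az": 0, "gripper": 1}
    - {"dx": 0, "dy": 0, "dz": 0, "ax": 0, "ay": 0, "az": 0, "gripper": 1}
    - {"dx": 0, "dy": 0, "dz": 0, "ax": 0, "ay": 0, "az": 0, "gripper": 1}

```text
clock: 25.95
eef_pos: [456.6, 362.9, 112.8]
eef_rot: [3.137, 0.001, 2.896]
wrist_force: [-8.8, -9.2, 23.2]
finger_gap: 0.7
finger_force: 11.5
```

The push stopped hard at 23 N, so the key is at its bottom stop. Now I'll release and lift away.

Emit:
jog_arm:
  commands:
    - {"dx": 0, "dy": 0, "dz": -0.3, "ax": 0, "ay": 0, "az": 0, "gripper": 1}
    - {"dx": 0, "dy": 0, "dz": -0.5, "ax": 0, "ay": 0, "az": 0, "gripper": 1}
    - {"dx": 0, "dy": 0, "dz": -1, "ax": 0, "ay": 0, "az": 0, "gripper": 1}
    - {"dx": 0, "dy": 0, "dz": -1, "ax": 0, "ay": 0, "az": 0, "gripper": 1}
    - {"dx": 0, "dy": 0, "dz": -1, "ax": 0, "ay": 0, "az": 0, "gripper": 1}
    - {"dx": 0, "dy": 0, "dz": 0, "ax": 0, "ay": 0, "az": 0, "gripper": 1}
    - {"dx": 0, "dy": 0, "dz": 0, "ax": 0, "ay": 0, "az": 0, "gripper": 1}
    - {"dx": 0, "dy": 0, "dz": 0, "ax": 0, "ay": 0, "az": 0, "gripper": 1}

```text
clock: 26.95
eef_pos: [455.9, 362.3, 261.2]
eef_rot: [3.14, -0.001, 2.896]
wrist_force: [-0.3, 0.8, 0.2]
finger_gap: 0.5
finger_force: 0.0
```

```bash
python3 - <<'E'
from h import *
st();print(job.sign_off())
E
```

```text
26.95 [455.9 362.3 261.2] [ 1.799e+02 -1.000e-01  1.659e+02] [ 0.61  0.35  1.37  0.    1.42 -0.72] F [-0.3  0.8  0.2] gap 0.5 0.0
the job is handed in; nothing more can be done
None
```

The job is handed in at about 27 s with no verdict returned: all five potatoes are in the cooker, the scoop lies flat on the counter, and the key was pressed to its stop and released (I took no picture of it back up).

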